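Stack and clamp the microscope lamp barrel, then stow the spare cassettes

TASK

Build up the microscope's lamp barrel: lower the domed lens in first, then the open spacer, then the flat filter, each lying flat on the one below, and finally the retaining ring with its pins in the two slots, turned clockwise under the threads to its stop so that the stack is clamped against the spring seat. Put every spare cassette that lies on the bench fully down into an empty pocket of the white storage tray, one to a pocket, without disturbing the cassettes already stored or the little jar; the cassettes may be stowed at any time.

Things in the scene. Friction and masses are not known exactly. Their poses are not given: they have to be found in the camera images.
- barrel: Aluminium barrel fixed on a dark foot 110 x 110 x 8 mm; origin at the centre of the foot's underside, z up. Bore 64 mm wide. Its 12 mm wall is two halves centred on local +x and -x; between them are slots centred on local +y and -y, 31 mm wide, open at the top and cut down to the foot: the fingers go down in them, closing along local y, as a part is lowered in; the ring's pins enter there too.
- thread (a point): On the bore's axis, 63 mm above the origin. On each wall half an overhang (radius 32 to 46 mm) hangs over a gap cut down to 50 mm; its underside falls clockwise (from above) from 68.5 mm at the slot to 63 mm over 32 deg, then is level up to a stop. From mid-slot the pins turn about 65 deg clockwise to the level part, 80 deg to the stop. The overhangs' tops are at most 77 mm up.
- seat (a joint): Brass spring seat, a disc 58 mm across in the bore, top 16 mm above the barrel's origin when free. 0 when free, grows (m) as it is pressed down, to 0.007 at most. It needs 6 N to start and 1 N more per mm; the parts' weight does not move it. On lens, spacer and filter the ring first rests 58 mm above the origin; screwed home it is at 54 mm and the seat reads about 0.004.
- lens: Lens in a round black mount, 60 mm diameter, 18 mm thick, with a glass dome bulging 9 mm above its top (a picture only, nothing can touch it; it fits inside the spacer). Origin at the centre of the underside, z up.
- spacer: Plain aluminium spacer, an open ring 60 mm outside diameter, 48 mm inside, 14 mm thick. Origin at the centre of the underside, z up.
- filter: Flat filter in a round black mount, 60 mm diameter, 10 mm thick, with flat green glass. Origin at the centre of the underside, z up.
- ring: Dark steel ring, 60 mm outside, 44 mm inside, 10 mm thick; origin at its underside's centre. Pins 8 mm thick stick out along local +x and -x to 43 mm from the axis, 5 mm up. Above them two ears 22 mm wide rise to 46 mm, outer faces 54 mm apart: grip across these, closing along local x, fingertips 25 mm or more above the underside to clear the threads. A half turn makes no difference.
- tray: White storage tray fixed on the bench, 225 (local x) x 180 (local y) x 12 mm, origin at the centre of its underside. It has six rectangular pockets, 44 mm along local x by 74 mm along local y, 8 mm deep, at local x = -70, 0 and 70 mm and y = +-43 mm. One to three already hold a cassette.
- pocket0 (a point): Centre of the floor of tray pocket 0, 4 mm above the bench; axes as the tray's (long side of the pocket along y).
- pocket1 (a point): Centre of the floor of tray pocket 1, 4 mm above the bench; axes as the tray's (long side of the pocket along y).
- pocket2 (a point): Centre of the floor of tray pocket 2, 4 mm above the bench; axes as the tray's (long side of the pocket along y).
- pocket3 (a point): Centre of the floor of tray pocket 3, 4 mm above the bench; axes as the tray's (long side of the pocket along y).
- pocket4 (a point): Centre of the floor of tray pocket 4, 4 mm above the bench; axes as the tray's (long side of the pocket along y).
- pocket5 (a point): Centre of the floor of tray pocket 5, 4 mm above the bench; axes as the tray's (long side of the pocket along y).
- stored0: Grey cassette that already lies in pocket 0 at the start (like the spares); absent (None) if that pocket is empty. Leave it alone.
- stored1: Grey cassette that already lies in pocket 1 at the start (like the spares); absent (None) if that pocket is empty. Leave it alone.
- stored2: Grey cassette that already lies in pocket 2 at the start (like the spares); absent (None) if that pocket is empty. Leave it alone.
- stored3: Grey cassette that already lies in pocket 3 at the start (like the spares); absent (None) if that pocket is empty. Leave it alone.
- stored4: Grey cassette that already lies in pocket 4 at the start (like the spares); absent (None) if that pocket is empty. Leave it alone.
- stored5: Grey cassette that already lies in pocket 5 at the start (like the spares); absent (None) if that pocket is empty. Leave it alone.
- spare0: Loose spare cassette on the bench, a grey rectangular block with a glass window, 40 mm (local x) x 70 mm (local y) x 18 mm thick, origin at the centre of the underside, z up. It fits a pocket either way round and then stands 10 mm proud of the tray. May be absent (None).
- spare1: Loose spare cassette on the bench, a grey rectangular block with a glass window, 40 mm (local x) x 70 mm (local y) x 18 mm thick, origin at the centre of the underside, z up. It fits a pocket either way round and then stands 10 mm proud of the tray. May be absent (None).
- spare2: Loose spare cassette on the bench, a grey rectangular block with a glass window, 40 mm (local x) x 70 mm (local y) x 18 mm thick, origin at the centre of the underside, z up. It fits a pocket either way round and then stands 10 mm proud of the tray. May be absent (None).
- jar: Small closed amber glass jar, 50 mm diameter, 60 mm tall, standing beside the tray's end nearest the robot; leave it where it stands. Origin under its centre.

How it is judged:
On the way, in this order (a step that is already met when the one before it is completed fails the run):
1. the lens lies flat at the bottom of the barrel, on the seat (horizontal distance between lens and barrel below 0.006 m and z of lens in the frame of barrel between 0.013 and 0.019 m and angle between lens's own z axis and vertical below 0.1 rad), for 0.2 s.
2. then the spacer lies flat on the lens in the barrel (all of step 1 and horizontal distance between spacer and barrel below 0.006 m and z of spacer in the frame of barrel between 0.031 and 0.037 m and angle between spacer's own z axis and vertical below 0.1 rad), for 0.2 s.
3. then the filter lies flat on the spacer in the barrel (horizontal distance between each of spacer, filter and barrel below 0.006 m and z of spacer in the frame of barrel between 0.031 and 0.037 m and angle between each of spacer, filter's own z axis and vertical below 0.1 rad and z of filter in the frame of barrel between 0.045 and 0.051 m), for 0.2 s.
4. then the ring is screwed under the threads and clamps the stack (value of joint seat between 0.0028 and 0.0062 m and horizontal distance between ring and barrel below 0.006 m and z of ring in the frame of barrel between 0.05 and 0.0565 m and angle between ring's own z axis and vertical below 0.1 rad), for 0.2 s.
At the end, for the whole second after the job is handed in: Lens, spacer, filter in the barrel in that order, flat (0.1 rad) and within 6 mm of its axis; ring under the threads, its underside 50 to 56.5 mm up, seat pressed 2.8 to 6.2 mm; every spare in a pocket of its own within 7 mm, down within 3 mm, flat; all at rest (all of step 4 and horizontal distance between each of lens, spacer, filter and barrel below 0.006 m and z of lens in the frame of barrel between 0.009 and 0.0155 m and angle between each of lens, spacer, filter's own z axis and vertical below 0.1 rad and z of spacer in the frame of barrel between 0.027 and 0.0335 m and z of filter in the frame of barrel between 0.041 and 0.0475 m and ((horizontal distance between spare0 and pocket0 below 0.007 m and z of spare0 in the frame of pocket0 between -0.003 and 0.003 m and angle between spare0's own z axis and vertical below 0.08 rad) or (horizontal distance between spare0 and pocket1 below 0.007 m and z of spare0 in the frame of pocket1 between -0.003 and 0.003 m and angle between spare0's own z axis and vertical below 0.08 rad) or (horizontal distance between spare0 and pocket2 below 0.007 m and z of spare0 in the frame of pocket2 between -0.003 and 0.003 m and angle between spare0's own z axis and vertical below 0.08 rad) or (horizontal distance between spare0 and pocket3 below 0.007 m and z of spare0 in the frame of pocket3 between -0.003 and 0.003 m and angle between spare0's own z axis and vertical below 0.08 rad) or (horizontal distance between spare0 and pocket4 below 0.007 m and z of spare0 in the frame of pocket4 between -0.003 and 0.003 m and angle between spare0's own z axis and vertical below 0.08 rad) or (horizontal distance between spare0 and pocket5 below 0.007 m and z of spare0 in the frame of pocket5 between -0.003 and 0.003 m and angle between spare0's own z axis and vertical below 0.08 rad)) and ((horizontal distance between spare1 and pocket0 below 0.007 m and z of spare1 in the frame of pocket0 between -0.003 and 0.003 m and angle between spare1's own z axis and vertical below 0.08 rad) or (horizontal distance between spare1 and pocket1 below 0.007 m and z of spare1 in the frame of pocket1 between -0.003 and 0.003 m and angle between spare1's own z axis and vertical below 0.08 rad) or (horizontal distance between spare1 and pocket2 below 0.007 m and z of spare1 in the frame of pocket2 between -0.003 and 0.003 m and angle between spare1's own z axis and vertical below 0.08 rad) or (horizontal distance between spare1 and pocket3 below 0.007 m and z of spare1 in the frame of pocket3 between -0.003 and 0.003 m and angle between spare1's own z axis and vertical below 0.08 rad) or (horizontal distance between spare1 and pocket4 below 0.007 m and z of spare1 in the frame of pocket4 between -0.003 and 0.003 m and angle between spare1's own z axis and vertical below 0.08 rad) or (horizontal distance between spare1 and pocket5 below 0.007 m and z of spare1 in the frame of pocket5 between -0.003 and 0.003 m and angle between spare1's own z axis and vertical below 0.08 rad)) and ((horizontal distance between spare2 and pocket0 below 0.007 m and z of spare2 in the frame of pocket0 between -0.003 and 0.003 m and angle between spare2's own z axis and vertical below 0.08 rad) or (horizontal distance between spare2 and pocket1 below 0.007 m and z of spare2 in the frame of pocket1 between -0.003 and 0.003 m and angle between spare2's own z axis and vertical below 0.08 rad) or (horizontal distance between spare2 and pocket2 below 0.007 m and z of spare2 in the frame of pocket2 between -0.003 and 0.003 m and angle between spare2's own z axis and vertical below 0.08 rad) or (horizontal distance between spare2 and pocket3 below 0.007 m and z of spare2 in the frame of pocket3 between -0.003 and 0.003 m and angle between spare2's own z axis and vertical below 0.08 rad) or (horizontal distance between spare2 and pocket4 below 0.007 m and z of spare2 in the frame of pocket4 between -0.003 and 0.003 m and angle between spare2's own z axis and vertical below 0.08 rad) or (horizontal distance between spare2 and pocket5 below 0.007 m and z of spare2 in the frame of pocket5 between -0.003 and 0.003 m and angle between spare2's own z axis and vertical below 0.08 rad)) and linear speed of each of lens, spacer, filter, ring, spare0, spare1, spare2 below 0.02 m/s); the robot touches nothing.
It fails at once if a stored cassette is moved by more than 12 mm (distance of any of stored0, stored1, stored2, stored3, stored4, stored5 from where it was at the start of the episode above 0.012 m).
It fails at once if the jar is moved by more than 30 mm (distance of jar from where it was at the start of the episode above 0.03 m).
Of stored0, stored1, stored2, stored3, stored4, stored5 only 1 to 3 are there at a start; the rules pass over those that are not, and their reading is None.
Of spare0, spare1, spare2 only 2 to 3 are there at a start; the rules pass over those that are not, and their reading is None.
At some moment in a run one of lens, spacer, filter, ring, spare0, spare1, spare2 may be knocked a few centimetres aside while the robot is not near it.
Once in a run the grip may slacken for a moment while it holds something.
It also fails if it takes over 210 s, if anything falls off the work surface, if the arm or the gripper's body presses on something with over 40 N, if the wrist force passes 120 N, or if a joint passes its speed limit or range.

ROBOT

A 6-joint arm with a two-finger parallel gripper is mounted at the origin on the work surface. World frame = base frame: x ahead of the robot, y to its left, z up, the work surface at z = 0. Lengths are in m, angles in rad, forces in N, time in s.
With the tool pointing down it reaches from about 0.3 to 0.875 m from the base axis. Payload 6.4 kg.
Tool frame: the origin (TCP) lies at the very end of the fingers, on their centre line; the grasp point (between the pads) lies 19 mm behind it; z points along the fingers, y is the line along which they close (so a half turn about z gives the same grasp; the last joint's range is limited). The gripper opens to 85 mm and grips with 20 to 120 N. Pads are 22 mm wide; open, the fingers measure 114 mm over their backs; the gripper's body (76 mm by 85 mm) begins 54 mm behind the grasp point. The pads swing forward as they close: fully open they stand 13 mm farther back than shut.
Start: joints at [-1.555, 0.181, 1.607, -0, 1.354, -0.206], TCP at [0.127, -0.561, 0.195] pointing down, gripper open.
Joint ranges: [-2.99, 2.99], [-0.89, 2.07], [0.3, 2.58], [-1.14, 4.28], [0, 2.63], [-3.12, 3.12]. Speed limits (rad/s): [2.57, 2.57, 3.01, 3.14, 3.14, 3.14].

INTERFACE

Orientations are given as a unit quaternion [w, x, y, z].
In Python, from bench import ctrl gives the robot as it stands.
- The arm moves only by the shell command python3 jog.py 'ROWS'. ROWS is a JSON object whose key "rows" holds a list of rows, 1 to 10 of them, each of 7 numbers: dx, dy, dz in m, then a rotation vector rx, ry, rz in rad, then the opening from 0.0 (shut) to 1.0 (fully open); each row is the pose to reach, as a shift and turn from the pose commanded when the command began, along the tool's axes at that moment; what a row does not reach only later rows make up. A row lasts 1/8 s, in which the tool goes at most 0.0625 m and 0.188 rad, less where a joint would pass 70% of its speed; a pose out of reach is approached as far as the arm can. The fingers move at their own pace and stop on an object; the grip force is fixed at half the most. Time passes only in rows, so rows that do not move let the fingers close. It prints the time, the measured TCP pose, the force, the opening and the grip force at its end. Input that does not fit is refused with a message, and nothing moves.
- ctrl.get_obs(): the state, without advancing time (a new reading comes with each control period).
- ctrl.camera(name): name is "side" or "top"; returns the picture (400x640x3 uint8, blue, green, red); there is no depth.
- ctrl.camera_params(name): a dict with "fovy" (degrees; the focal length in pixels is half the picture's height over the tangent of half this angle, whatever the lens; pixels are square), "cx", "cy" (the principal point, pixels), "view" (4x4, takes a point from world to camera coordinates). Camera axes: x right, y up, looking along -z (the intrinsics and any distortion apply to the point x, -y, -z); pixel columns grow to the right and rows downward; lengths in m; the calibration is good to about 2 mm. A picture is of the moment at which its call begins. camera_params takes no time and is no camera call.
- ctrl.hand_in(): hands the job in; it is judged then, once.
The state is a dict: "time_s": time; "q": joint angles; "dq": joint speeds; "joint_efforts": joint torques, N m; "eef_pos": TCP position; "eef_rot": TCP orientation; "wrist_force": force on the tool from outside, world axes, zero at the start; "torque": the same for the moment, N m; "opening": opening from 0.0 (shut) to 1.0 (fully open); "grasp_force": force on a finger pad.
Only numpy, scipy, OpenCV 4.12 (cv2) and the standard library are available. Lean on these libraries where they do the work, as an engineer would, in place of code of your own. Each camera call takes 0.05 s, during which the arm holds its last target. There are 200 camera calls.

## Working session

There is one attempt and no reset: what is moved stays moved. The work goes in short steps, Python scripts to look and compute and a shell command to move; the robot and the scene stay as the last step left them, time stands still between calls to the robot, and variables do not carry over. Pictures are saved under pics/ and viewed, at most 14 in all, crops included, and the job is handed in when it is done.

```bash
ls; mkdir -p pics; python3 - <<'E'
from bench import ctrl
import cv2
print(ctrl.get_obs())
for n in("top","side"):
    cv2.imwrite(f"pics/{n}0.png",ctrl.camera(n)); print(n,ctrl.camera_params(n))
E
```

```text
bench.py
jog.py
pics
{'time_s': 0.0, 'q': array([-1.55528577e+00,  1.81558406e-01,  1.60799119e+00, -5.07919636e-06,
        1.35380088e+00, -2.06314313e-01]), 'dq': array([ 0.00027375, -0.00157619, -0.0007204 , -0.00077702,  0.00027732,
       -0.0005306 ]), 'joint_efforts': array([-2.40265044e-04, -4.44875407e+01, -3.51336086e+01, -1.61627950e-04,
        9.09536815e-03, -1.95180252e-05]), 'eef_pos': array([ 0.12650349, -0.56028859,  0.19458257]), 'eef_rot': array([-8.75152678e-04,  9.93855074e-01,  1.10685676e-01,  8.12545486e-05]), 'wrist_force': array([-0.5743113 , -1.11482455,  0.35548217]), 'torque': array([-0.0170018 ,  0.02092461, -0.0501765 ]), 'grasp_force': 0.0, 'opening': 1.008266669144879}
top {'fovy': 52.349842496750234, 'cx': 314.7407283561978, 'cy': 198.91584234467993, 'view': array([[-0.00714871, -0.99995638, -0.00601152,  0.03464506],
       [ 0.99271657, -0.00781969,  0.1202192 , -0.52461331],
       [-0.12026097, -0.00510833,  0.99272917, -1.13719584],
       [ 0.        ,  0.        ,  0.        ,  1.        ]])}
side {'fovy': 45.791901979950964, 'cx': 322.16203839278427, 'cy': 202.9470603689213, 'view': array([[-0.99710892, -0.07451969,  0.0148532 ,  0.50242216],
       [ 0.0616734 , -0.67950178,  0.73107709, -0.05343671],
       [-0.04438687,  0.72987954,  0.68213317, -1.09060926],
       [ 0.        ,  0.        ,  0.        ,  1.        ]])}
```

View pics/top0.png

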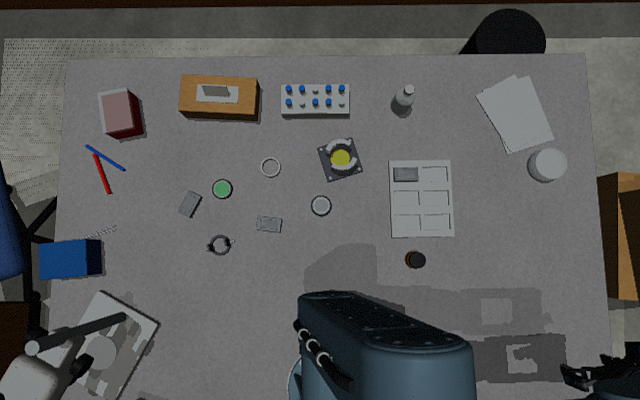

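View pics/side0.png

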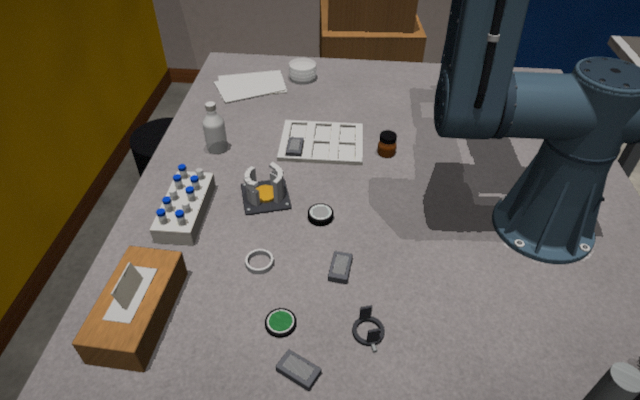

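The top view shows barrel (340,158), lens (320,205), spacer (271,167), filter (222,189) and ring (220,244). Spares are at (190,204) and (269,224), the tray at (421,198) with one stored cassette at (405,174), and the jar at (415,260). The side view matches.

```bash
python3 - <<'E'
import cv2,numpy as np
a=cv2.imread("pics/top0.png")[135:265,165:365]; b=cv2.imread("pics/side0.png")[155:385,225:395]
cv2.imwrite("pics/topz.png",cv2.resize(a,None,fx=4,fy=4,interpolation=cv2.INTER_CUBIC))
cv2.imwrite("pics/sidez.png",cv2.resize(b,None,fx=2.6,fy=2.6,interpolation=cv2.INTER_CUBIC))
E
```

```text
(no output)
```

View pics/topz.png

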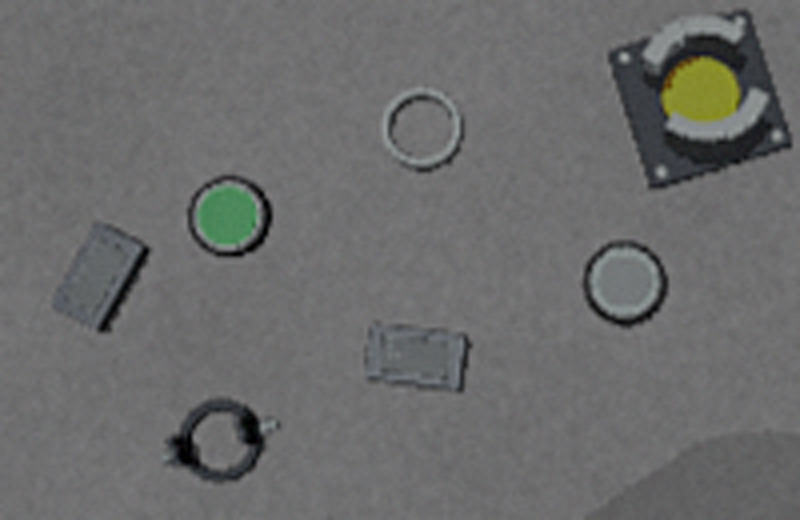

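View pics/sidez.png

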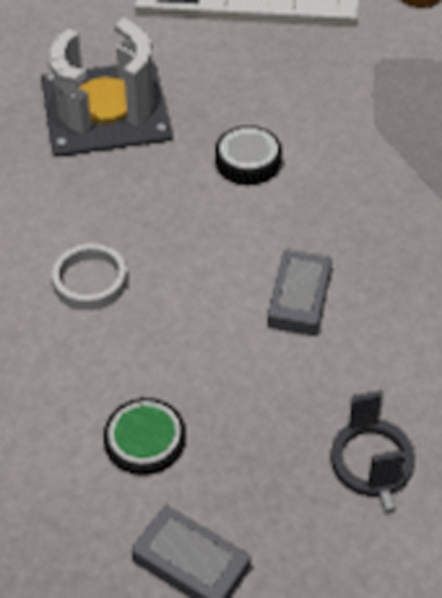

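```bash
cat > vis.py <<'E'
import cv2,numpy as np
from bench import ctrl
P={n:ctrl.camera_params(n) for n in("top","side")}
def ray(n,u,v):
    p=P[n];f=200/np.tan(np.radians(p["fovy"]/2))
    R=p["view"][:3,:3];t=p["view"][:3,3]
    return -R.T@t, R.T@np.array([(u-p["cx"])/f,-(v-p["cy"])/f,-1])
def onz(n,uv,z):
    o,d=ray(n,*uv); return (o+d*(z-o[2])/d[2])[:2]
def proj(n,X):
    p=P[n];f=200/np.tan(np.radians(p["fovy"]/2));c=p["view"][:3,:3]@np.asarray(X,float)+p["view"][:3,3]
    return np.array([p["cx"]-f*c[0]/c[2],p["cy"]+f*c[1]/c[2]])
def blob(img,box,fn,k=4):
    """fn(b,g,r,hsv)->mask on k-times enlarged crop; contours by size, in full-picture pixels"""
    x0,y0,x1,y1=box;c=cv2.resize(img[y0:y1,x0:x1],None,fx=k,fy=k,interpolation=cv2.INTER_CUBIC)
    b,g,r=[c[...,i].astype(int) for i in range(3)]
    m=fn(b,g,r).astype(np.uint8)*255
    cs,_=cv2.findContours(m,cv2.RETR_EXTERNAL,cv2.CHAIN_APPROX_NONE)
    return [((q.reshape(-1,2)+.5)/k-.5+[x0,y0]).astype(np.float32) for q in sorted(cs,key=cv2.contourArea,reverse=True)]
def cen(c):
    m=cv2.moments(c); return np.array([m["m10"],m["m01"]])/m["m00"]
E
cat > m1.py <<'E'
from vis import *
T=cv2.imread("pics/top0.png");S=cv2.imread("pics/side0.png")
np.set_printoptions(precision=4,suppress=True)
for n in P: print(n,"cam",ray(n,0,0)[0])
for n,I,x,y in(("top",T,250,220),("side",S,300,240)): print(n,"bench",np.median(I[y-12:y+12,x-12:x+12].reshape(-1,3),0),"at",x,y)
green=lambda b,g,r:(g-r>25); yel=lambda b,g,r:(r-b>50); lite=lambda b,g,r:(g>135)
def rep(lbl,n,I,box,fn,z):
    c=blob(I,box,fn)
    if not c: print(lbl,n,"none");return
    q=cv2.fitEllipse(c[0]); print(lbl,n,"cen",cen(c[0]),"axes",np.array(q[1]),"xy",onz(n,q[0],z))
rep("filter","top",T,(205,170,240,210),green,.010);rep("filter","side",S,(255,300,305,345),green,.010)
rep("lens","top",T,(305,190,336,220),lite,.018);rep("lens","side",S,(300,198,340,230),lite,.018)
rep("spacer","top",T,(255,150,287,184),lite,.014);rep("spacer","side",S,(238,242,284,282),lite,.014)
rep("seat","top",T,(315,130,368,186),yel,.016);rep("seat","side",S,(238,165,292,212),yel,.016)
for c in blob(T,(315,130,368,186),lite)[:7]: print("bolt?",cen(c),cv2.contourArea(c),onz("top",cen(c),.008),onz("top",cen(c),.077))
for n,I,box in(("top",T,(378,150,466,248)),("side",S,(272,112,372,170))):
    c=blob(I,box,lambda b,g,r:(b>(150 if n=="top" else 160)))[0]; h=cv2.convexHull(c)
    q=cv2.approxPolyDP(h,2.5,True).reshape(-1,2); print("tray",n,q.tolist()); print(np.array([onz(n,p,.012) for p in q]))
    if len(q)==4: w=np.array([onz(n,p,.012) for p in q]);print(cv2.norm(w[0]-w[1]),cv2.norm(w[1]-w[2]),w.mean(0))
E
python3 m1.py
```

```text
top cam [0.3843 0.0247 1.1922]
side cam [0.4559 0.7971 0.7755]
top bench [113. 112. 112.] at 250 220
side bench [141. 142. 149.] at 300 240
filter top cen [221.437  188.4743] axes [14.707  15.0406] xy [0.5606 0.3049]
filter side cen [280.0461 320.6282] axes [19.8817 23.3464] xy [0.56   0.3066]
lens top cen [320.5101 205.2541] axes [14.8753 15.2591] xy [0.5087 0.0135]
lens side cen [319.6312 213.6124] axes [36.7624 47.4796] xy [0.5081 0.0229]
spacer top cen [275.2099 167.7631] axes [17.9306 18.1932] xy [0.6259 0.1627]
spacer side cen [260.5 261.5] axes [46.6372 54.6305] xy [0.6197 0.1716]
seat top cen [339.8241 157.1595] axes [15.8597 19.6103] xy [ 0.6502 -0.0439]
seat side cen [265.3464 192.4431] axes [16.9772 18.8518] xy [ 0.6443 -0.0403]
bolt? [341.6718 160.0312] 300.625 [ 0.6432 -0.0498] [ 0.6281 -0.0455]
bolt? [336.9827 143.1197] 78.5 [ 0.6947 -0.0367] [ 0.6766 -0.0331]
bolt? [320.625 148.875] 1.9375 [0.6776 0.0122] [0.6605 0.013 ]
bolt? [329.8477 177.5704] 1.90625 [ 0.5908 -0.0142] [ 0.5788 -0.0119]
bolt? [358.7606 168.3832] 1.59375 [ 0.6176 -0.1   ] [ 0.604  -0.0927]
tray top [[391.625, 168.375], [391.375, 179.375]]
[[ 0.6161 -0.1963]
 [ 0.5833 -0.1946]]
tray side [[284.625, 119.875], [361.625, 123.125], [361.625, 160.375], [276.875, 156.375]]
[[ 0.6405 -0.3627]
 [ 0.4171 -0.3675]
 [ 0.4147 -0.1923]
 [ 0.6379 -0.1885]]
0.22347481351180193 0.17522867217103705 [ 0.5275 -0.2778]
```

```bash
cat > m2.py <<'E'
from m1 import *
print("=====")
sl=lambda b,g,r:(g>168)
rep("lens","side",S,(300,198,340,230),sl,.018)
rep("lensdark","top",T,(305,190,336,220),lambda b,g,r:((g<75)|(g>135)),.018)
rep("lensdark","side",S,(303,200,337,229),lambda b,g,r:((g<90)|(g>170)),.012)
rep("spacer","side",S,(238,242,284,282),sl,.014)
rep("spacer","top",T,(258,152,285,182),lambda b,g,r:(g>135),.014)
rep("filterall","top",T,(205,170,240,210),lambda b,g,r:((g<80)|(g-r>25)|(g>140)),.010)
for c in blob(S,(238,165,292,215),sl,8)[:9]: print("side bright",cen(c) if cv2.contourArea(c) else c[0],cv2.contourArea(c),onz("side",c.mean(0),.008))
for n,I,box,th in(("top",T,(312,130,370,188),78),("side",S,(238,165,292,215),75)):
    c=blob(I,box,lambda b,g,r:(g<th)|(r-b>50)|(g>(130 if n=="top" else 190)),8)[0]; h=cv2.convexHull(c); q=cv2.approxPolyDP(h,1.5,True).reshape(-1,2)
    print("foot",n,q.tolist()); print(np.array([onz(n,p,.008) for p in q]).tolist())
c=blob(T,(378,150,466,248),lambda b,g,r:b>125)[0]; q=cv2.approxPolyDP(cv2.convexHull(c),2.5,True).reshape(-1,2)
w=np.array([onz("top",p,.012) for p in q]);print("tray top",w,w.mean(0))
for z,n,I,bx in((.018,"top",T,(175,185,207,222)),(.018,"top",T,(252,210,286,238))):
    c=blob(I,bx,lambda b,g,r:(b-r>7)|(g<85))[0];r=cv2.minAreaRect(c);w=np.array([onz(n,p,z) for p in cv2.boxPoints(r)]);print("spare",r,w,w.mean(0))
for z,n,I,bx in((.018,"side",S,(270,340,330,395)),(.018,"side",S,(320,245,362,290))):
    c=blob(I,bx,lambda b,g,r:(r<110))[0];q=cv2.approxPolyDP(cv2.convexHull(c),1.2,True).reshape(-1,2);print("spare",n,np.c_[q,[onz(n,p,z) for p in q],[onz(n,p,0) for p in q]])
E
python3 m2.py | sed -n '/=====/,$p'
python3 - <<'E'
import cv2,numpy as np
a=cv2.imread("pics/top0.png");b=cv2.imread("pics/side0.png")
z=lambda i,x0,y0,x1,y1,k:cv2.resize(cv2.convertScaleAbs(i[y0:y1,x0:x1],alpha=1.5),None,fx=k,fy=k,interpolation=cv2.INTER_CUBIC)
o=np.zeros((590,800,3),np.uint8)
for (p,im) in(((0,0),z(a,204,228,242,258,10)),((0,390),z(b,345,295,390,355,6)),((305,0),z(a,314,130,368,186,7)),((305,390),z(b,236,160,296,215,5))):
    h,w=im.shape[:2];h=min(h,590-p[0]);w=min(w,800-p[1]);o[p[0]:p[0]+h,p[1]:p[1]+w]=im[:h,:w]
cv2.imwrite("pics/zz.png",o)
E
```

```text
=====
lens side cen [320.1719 211.483 ] axes [14.064  20.7752] xy [0.5076 0.0157]
lensdark top cen [320.8481 205.4673] axes [20.7652 21.2316] xy [0.5072 0.0132]
lensdark side cen [320.167  211.5064] axes [13.8668 20.7485] xy [0.508  0.0096]
spacer side cen [258.6778 258.9192] axes [20.8654 27.6157] xy [0.6246 0.165 ]
spacer top cen [275.2099 167.7631] axes [17.9306 18.1932] xy [0.6259 0.1627]
filterall top cen [222.0582 188.7579] axes [20.4561 21.04  ] xy [0.5597 0.303 ]
side bright [248.6748 175.6509] 88.6875 [ 0.6967 -0.1083]
side bright [277.7263 172.2435] 86.5078125 [ 0.6287 -0.1282]
foot top [[351.1875, 137.1875], [362.4375, 171.3125], [326.9375, 181.6875], [316.9375, 147.6875]]
[[0.7124685457282645, -0.07928665565462192], [0.6087540937655382, -0.11064495447372394], [0.5785804855946729, -0.005473182292497065], [0.6812961896057736, 0.02318802288258087]]
foot side [[282.1875, 177.1875], [290.4375, 208.3125], [245.3125, 214.4375], [240.9375, 184.0625]]
[[0.6131655460896478, -0.1098470098398634], [0.5785085282708043, 0.0009831809130406155], [0.6795810393244226, 0.030673582109843944]
[... 599 characters left out ...]
84]
 [320.875  369.125    0.4764   0.4007   0.4769   0.3913]
 [321.875  373.375    0.4741   0.4082   0.4746   0.399 ]
 [309.875  390.625    0.4916   0.4398   0.4924   0.4313]
 [304.875  389.875    0.4999   0.4392   0.5009   0.4307]
 [275.625  370.625    0.5527   0.4097   0.555    0.4005]
 [275.875  364.375    0.554    0.3984   0.5563   0.3889]]
spare side [[334.375  251.375    0.4682   0.1339   0.4685   0.1182]
 [351.875  254.625    0.4311   0.1397   0.4305   0.1241]
 [351.875  262.125    0.4305   0.1601   0.4299   0.145 ]
 [346.625  283.625    0.4393   0.2163   0.4389   0.2025]
 [327.375  280.125    0.4779   0.2109   0.4785   0.197 ]
 [328.625  269.875    0.4771   0.1847   0.4776   0.1701]]
```

View pics/zz.png

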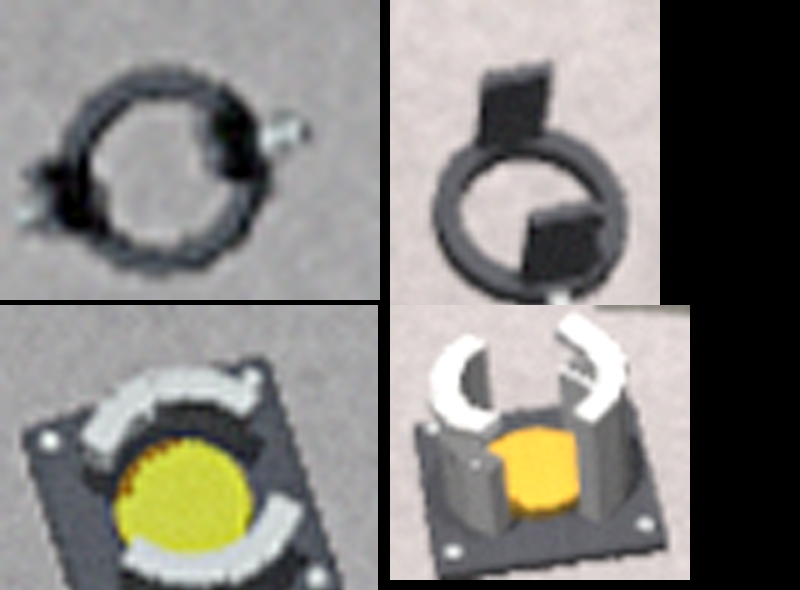

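The enlargement shows the ring centred near top (220.1,244.6) with its pins along image (288,-83). The foot's bolts sit near (320.9,149.3), (350.4,140.4) and (359.3,168.9), and the wall halves lie along barrel local x at a yaw of about 16.5°.

```bash
cat > go.py <<'E'
import sys,numpy as np
from scipy.spatial.transform import Rotation as R
from bench import ctrl
o=ctrl.get_obs();r=R.from_quat(np.roll(o["eef_rot"],-1));p=o["eef_pos"]
th=np.degrees(np.arctan2(*r.as_matrix()[[1,0],[0,0]]))
print("t",round(o["time_s"],2),"tcp",p.round(4),"yaw",th.round(2),"tilt",np.degrees(np.arccos(-r.as_matrix()[2,2])).round(2),"open",round(o["opening"],3),"grip",round(o["grasp_force"],1),"F",o["wrist_force"].round(1),"q6",o["q"][5].round(2))
a=[float(v) for v in sys.argv[1:]]
for i in range(0,len(a),4):
    x,y,z,t=a[i:i+4]; c=np.radians(t); G=R.from_matrix(np.array([[np.cos(c),np.sin(c),0],[np.sin(c),-np.cos(c),0],[0,0,-1]]))
    print("row",(r.inv().apply(np.array([x,y,z])-p)).round(4),(r.inv()*G).as_rotvec().round(4))
E
python3 - <<'E'
from vis import *
for n,a,b in(("top",(320.42,148.8),(358.85,168.5)),("side",(243.95,184.1),(286.5,203.3))):
    w=[onz(n,a,.009),onz(n,b,.009)];print(n,w,np.mean(w,0))
print(onz("top",(220.15,244.55),.010),onz("top",(219.95,244.9),.005),onz("side",(368.0,330.3),.006))
E
python3 go.py .508 .0143 .1 16.6 .508 .0143 -.002 16.6
```

```text
top [array([0.67757237, 0.01286202]), array([ 0.61708908, -0.1001203 ])] [ 0.64733073 -0.04362914]
side [array([ 0.70321445, -0.07362578]), array([ 0.58973849, -0.01420211])] [ 0.64647647 -0.04391395]
[0.39673894 0.30526645] [0.39578575 0.30701337] [0.39558303 0.31087756]
t 0.1 tcp [ 0.1265 -0.5604  0.1947] yaw 12.71 tilt 0.09 open 1.0 grip 0.0 F [-0. -0.  0.] q6 -0.21
row [ 0.4985 -0.4765  0.0956] [-0.0015 -0.0004 -0.068 ]
row [ 0.4985 -0.4764  0.1976] [-0.0015 -0.0004 -0.068 ]
```

```bash
python3 jog.py '{"rows": [[0.4985,-0.4765,0.09,0,0,-0.068,1],[0.4985,-0.4765,0.09,0,0,-0.068,1],[0.4985,-0.4765,0.09,0,0,-0.068,1],[0.4985,-0.4765,0.09,0,0,-0.068,1],[0.4985,-0.4765,0.09,0,0,-0.068,1],[0.4985,-0.4765,0.09,0,0,-0.068,1],[0.4985,-0.4765,0.09,0,0,-0.068,1],[0.4985,-0.4765,0.09,0,0,-0.068,1],[0.4985,-0.4765,0.09,0,0,-0.068,1],[0.4985,-0.4765,0.09,0,0,-0.068,1]]}'
python3 go.py .508 .0143 .1 16.6 .508 .0143 -.002 16.6
```

```text
time_s: 1.35
eef_pos: [0.4701, -0.0427, 0.1144]
eef_rot: [0.0, 0.99, 0.144, 0.0]
wrist_force: [1.2, -1.1, 0.4]
opening: 0.998
grasp_force: 0.0
t 1.35 tcp [ 0.4701 -0.0427  0.1144] yaw 16.61 tilt 0.03 open 0.998 grip 0.0 F [ 1.2 -1.1  0.4] q6 0.94
row [ 0.0526 -0.0438  0.0144] [ 0.0004 -0.0002  0.0002]
row [ 0.0526 -0.0438  0.1164] [ 0.0004 -0.0002  0.0002]
```

```bash
python3 jog.py '{"rows": [[0.0526,-0.0438,0.014,0,0,0,1],[0.0526,-0.0438,0.014,0,0,0,1],[0.0526,-0.0438,0.07,0,0,0,1],[0.0526,-0.0438,0.1144,0,0,0,1],[0.0526,-0.0438,0.1144,0,0,0,1],[0.0526,-0.0438,0.1144,0,0,0,0.4],[0.0526,-0.0438,0.1144,0,0,0,0.4],[0.0526,-0.0438,0.1144,0,0,0,0.4],[0.0526,-0.0438,0.1144,0,0,0,0.4],[0.0526,-0.0438,0.1144,0,0,0,0.4]]}'
python3 go.py .508 .0143 .1 16.6
python3 - <<'E'
from vis import *
cv2.imwrite("pics/side1.png",ctrl.camera("side")[150:260,220:380].repeat(4,0).repeat(4,1))
E
```

```text
time_s: 2.6
eef_pos: [0.5074, 0.0124, 0.0005]
eef_rot: [0.0, 0.99, 0.144, 0.0]
wrist_force: [-0.9, 0.9, -0.8]
opening: 0.395
grasp_force: 0.0
t 2.6 tcp [5.074e-01 1.240e-02 5.000e-04] yaw 16.61 tilt 0.03 open 0.395 grip 0.0 F [-0.9  0.9 -0.8] q6 1.07
row [ 0.0012 -0.0017 -0.0995] [ 0.0003 -0.0005  0.0001]
```

View pics/side1.png

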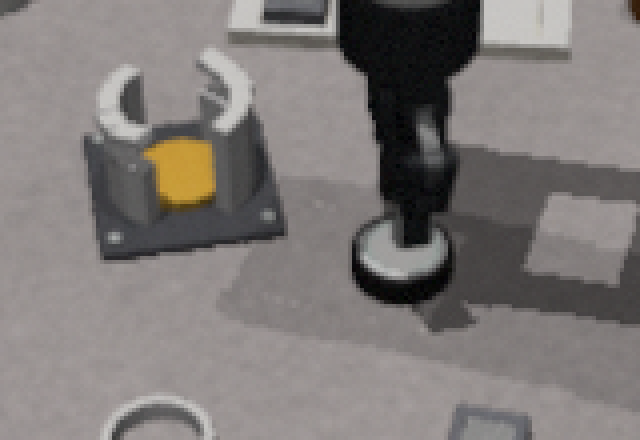

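The lens stays at crop (402,250), and the finger ends in front of its glass at (415,245). The fingers shut to 0.395 with no grip, so they are above the lens.

```bash
python3 - <<'E'
from vis import *
o,d=ray("side",323.75,211.25)
for y in(-.005,.012,.03,.04): k=(y-o[1])/d[1];print(y,o+k*d)
T=ctrl.camera("top");cv2.imwrite("pics/top1.png",cv2.resize(T[120:260,240:400],None,fx=4,fy=4))
E
```

```text
-0.005 [ 0.5004883  -0.005      -0.00056011]
0.012 [0.49954241 0.012      0.01588804]
0.03 [0.49854087 0.03       0.03330374]
0.04 [0.49798447 0.04       0.04297912]
```

View pics/top1.png

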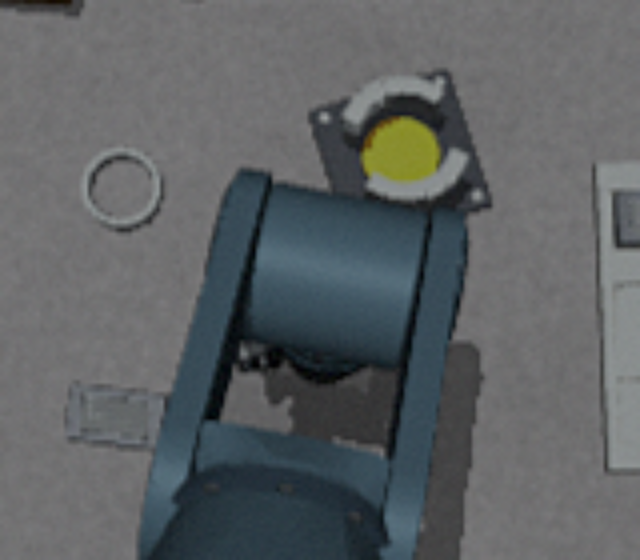

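The top view has the wrist hiding the lens, with barrel and spacer unmoved. I'll lift a little and look from the side.

```bash
python3 jog.py '{"rows": [[0,0,-0.06,0,0,0,0.4],[0,0,-0.06,0,0,0,0.4],[0,0,-0.06,0,0,0,0.4]]}'
python3 - <<'E'
from vis import *
I=ctrl.camera("side")[100:240,230:410];cv2.imwrite("pics/side2.png",cv2.resize(cv2.convertScaleAbs(I,alpha=1.6,beta=20),None,fx=4,fy=4))
o=ctrl.get_obs();p=o["eef_pos"]
for q in(p,p+[0,.017,.006],p-[0,.017,-.006],p+[0,0,.073]): print((proj("side",q)-[230,100])*4)
E
```

```text
time_s: 3.08
eef_pos: [0.5073, 0.0124, 0.0603]
eef_rot: [0.0, 0.99, 0.144, 0.0]
wrist_force: [-0.7, -0.3, -0.6]
opening: 0.399
grasp_force: 0.0
[363.84845372 389.00532272]
[361.64172399 401.6113814 ]
[366.28247439 361.01017   ]
[365.63910262 288.14318576]
```

View pics/side2.png

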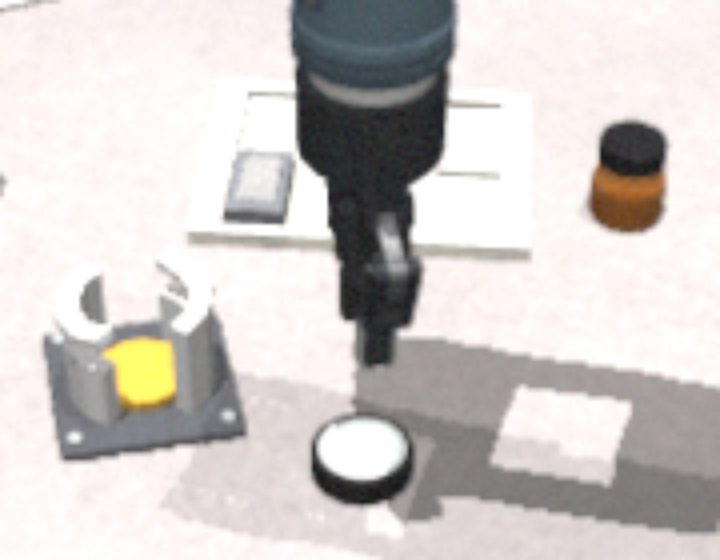

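The lens has not moved from crop (362,455). The fingertip is at (376,365) but the TCP projects to (364,389), so the tips seem 15–25 mm higher than I assumed. I'll test with shut fingers over bare bench.

```bash
python3 jog.py '{"rows": [[0.06,0,0,0,0,0,0],[0.06,0,0,0,0,0,0],[0.06,0,0.03,0,0,0,0],[0.06,0,0.055,0,0,0,0],[0.06,0,0.055,0,0,0,0],[0.06,0,0.055,0,0,0,0]]}'
python3 - <<'E'
from vis import *
I=ctrl.camera("side")[120:240,230:390];cv2.imwrite("pics/side3.png",cv2.resize(cv2.convertScaleAbs(I,alpha=1.6,beta=20),None,fx=5,fy=5))
o=ctrl.get_obs();p=o["eef_pos"];print(p,o["opening"],o["wrist_force"])
for q in(p,p+[0,0,.02]): print((proj("side",q)-[230,120])*5)
E
```

```text
time_s: 3.88
eef_pos: [0.5646, 0.0294, 0.0055]
eef_rot: [-0.0, 0.99, 0.144, -0.0]
wrist_force: [0.4, -0.4, 0.5]
opening: -0.0
grasp_force: 0.0
[0.56524564 0.02934536 0.0060922 ] 0.0010252871628627365 [-0.52595304 -0.23832739 -0.65683104]
[323.35102228 488.72044797]
[322.26236327 457.49696788]
```

View pics/side3.png

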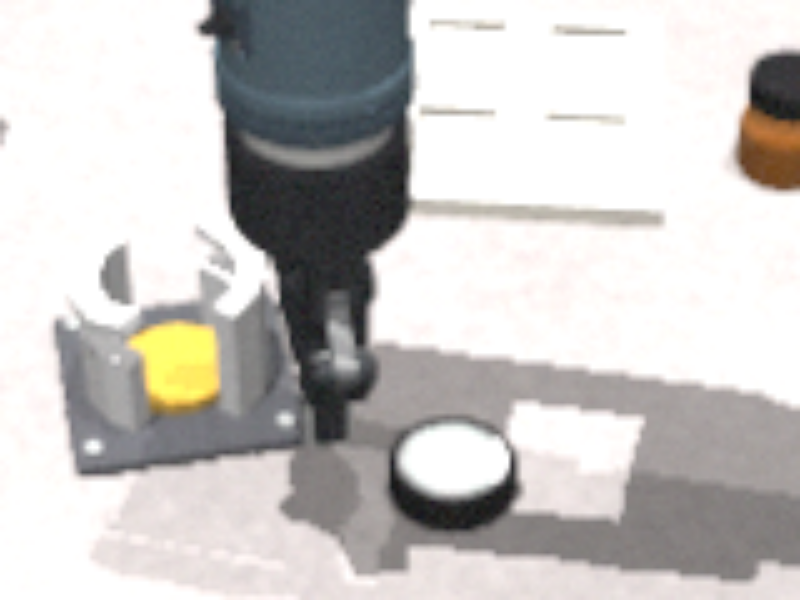

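The fingertip is at (332,437) but should be at (323,489), so it looks about 30 mm too high, or 25 mm too far in -y. I'll probe the bench with a force check between steps.

```bash
cat > chk.py <<'E'
import sys,numpy as np
from bench import ctrl
o=ctrl.get_obs();f=o["wrist_force"];print(o["eef_pos"].round(4),f.round(1));sys.exit(int(abs(f).max()>float(sys.argv[1])))
E
python3 jog.py '{"rows": [[0,0,0.004,0,0,0,0],[0,0,0.004,0,0,0,0]]}' >/dev/null; python3 chk.py 6 && python3 jog.py '{"rows": [[0,0,0.004,0,0,0,0],[0,0,0.004,0,0,0,0]]}' >/dev/null; python3 chk.py 6 && python3 jog.py '{"rows": [[0,0,0.004,0,0,0,0],[0,0,0.004,0,0,0,0]]}' >/dev/null; python3 chk.py 6 && python3 jog.py '{"rows": [[0,0,0.004,0,0,0,0],[0,0,0.004,0,0,0,0]]}' >/dev/null; python3 chk.py 6  && python3 jog.py '{"rows": [[0,0,0.004,0,0,0,0],[0,0,0.004,0,0,0,0]]}' >/dev/null; python3 chk.py 6
```

```text
[0.5649 0.0295 0.0016] [ 0.1 -0.3 -0. ]
[ 0.5644  0.0296 -0.0031] [-0.4 -0.8 -0.1]
[ 0.5644  0.0296 -0.0072] [ 0.4  0.8 -0.4]
[ 0.5644  0.0296 -0.0112] [-0.1  0.1 -0.3]
[ 0.5644  0.0296 -0.0152] [-0.7 -0.3 -0.4]
```

```bash

python3 chk.py 6 && python3 jog.py '{"rows": [[0,0,0.003,0,0,0,0],[0,0,0.003,0,0,0,0]]}' >/dev/null; python3 chk.py 5 && python3 jog.py '{"rows": [[0,0,0.003,0,0,0,0],[0,0,0.003,0,0,0,0]]}' >/dev/null; python3 chk.py 5 && python3 jog.py '{"rows": [[0,0,0.003,0,0,0,0],[0,0,0.003,0,0,0,0]]}' >/dev/null; python3 chk.py 5 && python3 jog.py '{"rows": [[0,0,0.003,0,0,0,0],[0,0,0.003,0,0,0,0]]}' >/dev/null; python3 chk.py 5  && python3 jog.py '{"rows": [[0,0,0.003,0,0,0,0],[0,0,0.003,0,0,0,0]]}' >/dev/null; python3 chk.py 5 && python3 jog.py '{"rows": [[0,0,0.003,0,0,0,0],[0,0,0.003,0,0,0,0]]}' >/dev/null; python3 chk.py 5
```

```text
[ 0.5644  0.0296 -0.0152] [-0.7 -0.3 -0.4]
[ 0.5645  0.0295 -0.0181] [-0.1 -0.7 -0.9]
[ 0.5645  0.0295 -0.0211] [-1.   0.6  0.2]
[ 0.5645  0.0295 -0.0241] [-0.1  0.8 -0.3]
[ 0.5644  0.0296 -0.0271] [ 0.6 -0.   0.2]
[ 0.5645  0.0295 -0.0301] [0.1 0.4 0.8]
[ 0.5645  0.0295 -0.0331] [ 0.2 -0.5 -0.8]
```

```bash

python3 chk.py 6 && python3 jog.py '{"rows": [[0,0,0.003,0,0,0,0],[0,0,0.003,0,0,0,0]]}' >/dev/null; python3 chk.py 5 && python3 jog.py '{"rows": [[0,0,0.003,0,0,0,0],[0,0,0.003,0,0,0,0]]}' >/dev/null; python3 chk.py 5 && python3 jog.py '{"rows": [[0,0,0.003,0,0,0,0],[0,0,0.003,0,0,0,0]]}' >/dev/null; python3 chk.py 5 
python3 - <<'E'
from vis import *
I=ctrl.camera("side")[130:240,250:390];cv2.imwrite("pics/side4.png",cv2.resize(cv2.convertScaleAbs(I,alpha=1.2,beta=20),None,fx=5,fy=5))
o=ctrl.get_obs();p=o["eef_pos"];print(p,o["opening"],o["wrist_force"],o["q"])
for q in(p,p*[1,1,0]): print((proj("side",q)-[250,130])*5)
E
```

```text
[ 0.5645  0.0295 -0.0331] [ 0.2 -0.5 -0.8]
[ 0.565   0.0295 -0.0357] [ 1.1 -0.2  1. ]
[ 0.565   0.0294 -0.0359] [-12.    1.5  28.6]
[ 0.565   0.0294 -0.0359] [-12.    1.5  28.6]
[ 0.56501319  0.02946542 -0.03587395] -0.0004237379600387487 [-11.63704566   0.36437679  28.62400202] [-1.57374258e-01  4.75765858e-01  1.75818678e+00 -5.24901114e-04
  9.07950500e-01  1.12335492e+00]
[226.0088529  501.97655183]
[224.1471578  448.29175273]
```

View pics/side4.png

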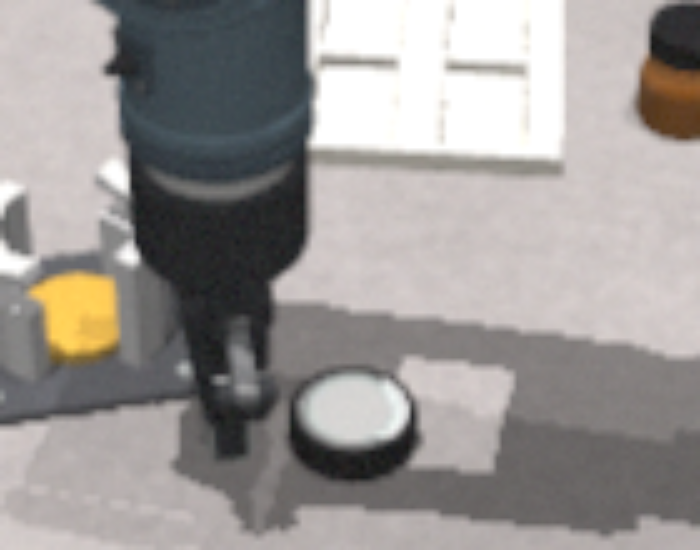

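The bench is touched at a reported z of -0.0355, with the tip at crop (232,455) against an expected (224,448). The horizontal position is right, but shut tips lie 35.5 mm behind the reported TCP, so I'll add that offset to every height.

```bash
python3 jog.py '{"rows": [[0,0,-0.07,0,0,0,1],[0,0,-0.07,0,0,0,1],[0,0,-0.07,0,0,0,1]]}' | head -2;  python3 go.py .508 .0143 .03 16.6 .508 .0143 -.036 16.6
```

```text
time_s: 7.6
eef_pos: [0.5653, 0.0295, 0.0318]
t 7.6 tcp [0.5653 0.0295 0.0318] yaw 16.61 tilt 0.1 open 0.642 grip 0.0 F [-0.6 -1.5 -0.5] q6 1.12
row [-0.0592 -0.0018  0.0017] [ 0.0007 -0.0016  0.0001]
row [-0.0593 -0.0019  0.0677] [ 0.0007 -0.0016  0.0001]
```

```bash
python3 jog.py '{"rows": [[-0.059,-0.0018,0,0,0,0,1],[-0.059,-0.0018,0,0,0,0,1],[-0.059,-0.0018,0.04,0,0,0,1],[-0.059,-0.0018,0.068,0,0,0,1],[-0.059,-0.0018,0.068,0,0,0,1],[-0.059,-0.0018,0.068,0,0,0,0.4],[-0.059,-0.0018,0.068,0,0,0,0.4],[-0.059,-0.0018,0.068,0,0,0,0.4],[-0.059,-0.0018,0.068,0,0,0,0.4]]}';  python3 go.py
```

```text
time_s: 8.72
eef_pos: [0.5093, 0.0142, -0.0352]
eef_rot: [0.0, 0.99, 0.144, 0.001]
wrist_force: [-0.8, -0.5, 7.2]
opening: 0.677
grasp_force: 64.4
t 8.72 tcp [ 0.5093  0.0142 -0.0352] yaw 16.61 tilt 0.18 open 0.677 grip 64.4 F [-0.8 -0.5  7.2] q6 1.08
```

```bash
python3 go.py .6482 -.0431 .06 16.6; python3 jog.py '{"rows": [[0,0,-0.05,0,0,0,0.4],[0,0,-0.095,0,0,0,0.4],[0,0,-0.095,0,0,0,0.4],[0.05,0.04,-0.095,0,0,0,0.4],[0.09,0.07,-0.095,0,0,0,0.4],[0.1166,0.0946,-0.095,0,0,0,0.4],[0.1166,0.0946,-0.095,0,0,0,0.4],[0.1166,0.0946,-0.095,0,0,0,0.4]]}' | tail -2;  python3 go.py .6482 -.0431 .05 16.6
python3 - <<'E'
from vis import *
a=cv2.resize(ctrl.camera("side")[100:230,210:330],None,fx=4.5,fy=4.5);cv2.imwrite("pics/s5.png",a)
E
```

```text
t 8.72 tcp [ 0.5093  0.0142 -0.0352] yaw 16.61 tilt 0.18 open 0.677 grip 64.4 F [-0.8 -0.5  7.2] q6 1.08
row [ 0.117   0.0947 -0.0948] [ 0.0014 -0.0028  0.0001]
opening: 0.679
grasp_force: 64.6
t 9.72 tcp [ 0.6447 -0.0424  0.0566] yaw 16.6 tilt 0.18 open 0.679 grip 64.6 F [-0.3  0.4 -0.8] q6 1.03
row [0.0031 0.0017 0.0066] [-0.0018  0.0027  0.    ]
```

View pics/s5.png

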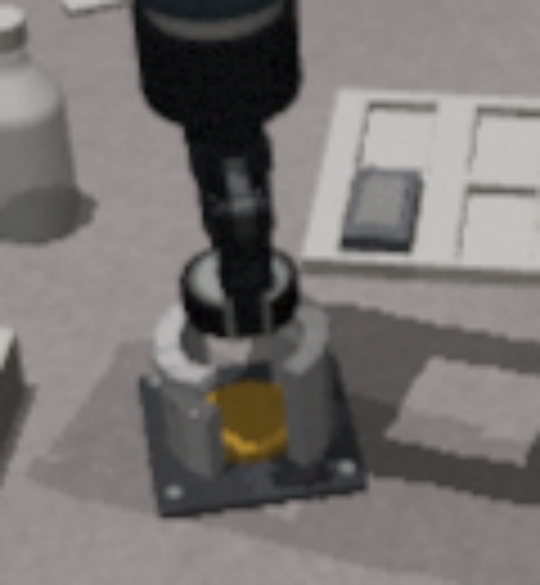

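The lens is held level over the barrel at (240,290), centred between the walls. Now I'll align it and lower it with force checks.

```bash
python3 jog.py '{"rows": [[0.003,0.0017,0.0,0,0,0,0.4],[0.003,0.0017,0,0,0,0,0.4],[0.003,0.0017,0.007,0,0,0,0.4],[0.003,0.0017,0.007,0,0,0,0.4]]}' >/dev/null;  python3 go.py .6482 -.0431 .05 16.6; python3 jog.py '{"rows": [[0,0,0.005,0,0,0,0.4],[0,0,0.01,0,0,0,0.4],[0,0,0.01,0,0,0,0.4]]}' >/dev/null; python3 chk.py 8 && python3 jog.py '{"rows": [[0,0,0.005,0,0,0,0.4],[0,0,0.01,0,0,0,0.4],[0,0,0.01,0,0,0,0.4]]}' >/dev/null; python3 chk.py 8 &&  python3 jog.py '{"rows": [[0,0,0.005,0,0,0,0.4],[0,0,0.01,0,0,0,0.4],[0,0,0.01,0,0,0,0.4]]}' >/dev/null; python3 chk.py 8; python3 go.py .6482 -.0431 -.0192 16.6
```

```text
t 10.28 tcp [ 0.649  -0.0435  0.0503] yaw 16.61 tilt 0.1 open 0.676 grip 64.6 F [ 0.3  0.2 -0.3] q6 1.03
row [-0.0006 -0.0006  0.0003] [-0.0009  0.0014  0.0001]
[ 0.6492 -0.0436  0.0404] [-0.2 -0.2 -0.5]
[ 0.6518 -0.044   0.0347] [-5.5  2.2 18. ]
[ 0.6518 -0.044   0.0347] [-5.5  2.2 18. ]
t 11.03 tcp [ 0.6518 -0.044   0.0347] yaw 16.62 tilt 0.25 open 0.677 grip 67.4 F [-5.5  2.2 18. ] q6 1.03
row [-0.0034 -0.0021  0.0539] [ 0.0022 -0.0037  0.0003]
```

```bash
python3 -c "
from bench import ctrl;o=ctrl.get_obs();print(o['torque'].round(3),o['wrist_force'].round(1))"
python3 jog.py '{"rows": [[0,0,-0.006,0,0,0,0.4],[0,0,-0.012,0,0,0,0.4],[0,0,-0.012,0,0,0,0.4]]}' >/dev/null; python3 go.py .6482 -.0431 -.0192 16.6
python3 - <<'E'
from vis import *
a=cv2.resize(ctrl.camera("side")[130:220,225:315],None,fx=4,fy=4,interpolation=cv2.INTER_CUBIC);b=cv2.resize(ctrl.camera("top")[120:200,290:390],None,fx=4,fy=4,interpolation=cv2.INTER_CUBIC)
o=np.zeros((400,780,3),np.uint8);o[:360,:360]=a;o[:320,370:770]=b;cv2.imwrite("pics/s6.png",cv2.convertScaleAbs(o,alpha=1.5))
E
```

```text
[ 0.017  0.58  -0.072] [-5.5  2.2 18. ]
t 11.4 tcp [ 0.65   -0.0438  0.0434] yaw 16.6 tilt 0.03 open 0.672 grip 65.7 F [-0.2 -0.2  0.3] q6 1.03
row [-0.0015 -0.0012  0.0626] [ 0.0002 -0.0004  0.    ]
```

View pics/s6.png

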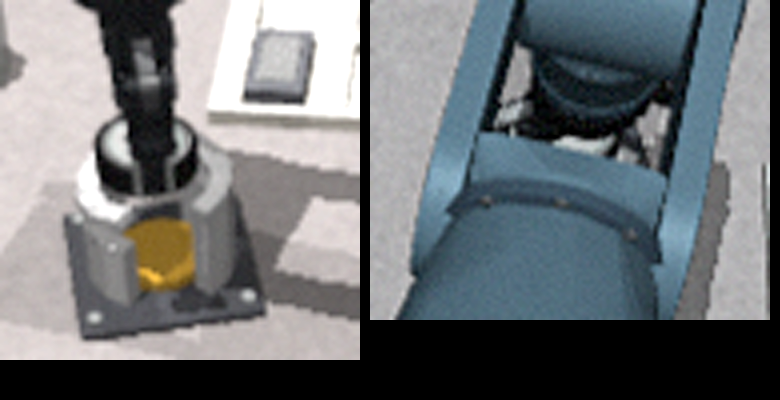

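The lens sits over the left part of the barrel in the side view: the lens spans u≈95–200 and the walls 75–240. I'll compare that with the projections.

```bash
python3 - <<'E'
from vis import *
I=ctrl.camera("side")
x0,y0=225,130
c=cv2.resize(I[y0:220,x0:315],None,fx=4,fy=4,interpolation=cv2.INTER_CUBIC)[...,1]
for v in(160,168,176,184):
    r=c[v];d=np.where(r<60)[0];print(v,d.min()/4+x0,d.max()/4+x0)
for z in(.079,.088,.097):
    for b in((.65,-.0438),(.647,-.0435)): print(z,b,proj("side",[*b,z]), proj("side",[b[0]+.03*.997,b[1]-.03*.0745,z])[0],proj("side",[b[0]-.03,b[1]+.002,z])[0])
S0=cv2.imread("pics/side0.png")
# wall outer extents at several rows from start picture
c=cv2.resize(S0[y0:220,x0:315],None,fx=4,fy=4,interpolation=cv2.INTER_CUBIC)
g=c[...,1].astype(int)
for v in(164,172,180,188,196,204):
    print(v/4+y0, (np.where(g[v]>185)[0]/4+x0)[[0,-1]] if (g[v]>185).any() else None)
E
```

```text
160 249.25 274.75
168 249.5 274.5
176 250.25 273.75
184 250.5 272.25
0.079 (0.65, -0.0438) [261.21156153 170.9454298 ] 248.61364761070178 273.9313684243526
0.079 (0.647, -0.0435) [262.47344344 171.10300062] 249.8681034193968 275.2005615045548
0.088 (0.65, -0.0438) [260.92671482 167.91048682] 248.25889865073123 273.7175244403077
0.088 (0.647, -0.0435) [262.19560524 168.06796478] 249.5202798512446 274.9938082351361
0.097 (0.65, -0.0438) [260.63864542 164.84120724] 247.90014705994554 273.50125483843925
0.097 (0.647, -0.0435) [261.91462263 164.99858014] 249.1685305211499 274.78470901425885
171.0 [246.75 281.25]
173.0 [245.5 281.5]
175.0 [245.25 281.25]
177.0 [277.75 281.  ]
179.0 [245.5  279.25]
181.0 [249.75 277.25]
```

```bash
python3 jog.py '{"rows": [[-0.0025,0,0,0,0,0,0.4],[-0.0025,0,0.004,0,0,0,0.4],[-0.0025,0,0.007,0,0,0,0.4],[-0.0025,0,0.010,0,0,0,0.4],[-0.0025,0,0.010,0,0,0,0.4]]}' >/dev/null; python3 chk.py 8 && python3 jog.py '{"rows": [[0,0,0.004,0,0,0,0.4],[0,0,0.007,0,0,0,0.4],[0,0,0.007,0,0,0,0.4]]}' >/dev/null; python3 chk.py 8; python3 -c "
from bench import ctrl;o=ctrl.get_obs();print(o['torque'].round(3),o['wrist_force'].round(1))"
```

```text
[ 0.6469 -0.0442  0.0326] [-0.1  1.6 -1.3]
[ 0.647  -0.0442  0.0257] [-1.6  1.1 -2.2]
[0.324 0.382 0.074] [-1.6  1.1 -2.2]
```

```bash
python3 jog.py '{"rows": [[0,0,0.006,0,0,0,0.4],[0,0,0.012,0,0,0,0.4],[0,0,0.012,0,0,0,0.4]]}' >/dev/null; python3 chk.py 8 && python3 jog.py '{"rows": [[0,0,0.006,0,0,0,0.4],[0,0,0.012,0,0,0,0.4],[0,0,0.012,0,0,0,0.4]]}' >/dev/null; python3 chk.py 8 && python3 jog.py '{"rows": [[0,0,0.006,0,0,0,0.4],[0,0,0.012,0,0,0,0.4],[0,0,0.012,0,0,0,0.4]]}' >/dev/null; python3 chk.py 8 && python3 jog.py '{"rows": [[0,0,0.004,0,0,0,0.4],[0,0,0.006,0,0,0,0.4],[0,0,0.006,0,0,0,0.4]]}' >/dev/null; python3 chk.py 8; python3 -c "
from bench import ctrl;o=ctrl.get_obs();print(o['torque'].round(3),o['wrist_force'].round(1),o['opening'])"
```

```text
[ 0.647  -0.0443  0.0134] [-1.1  1.3 -1.2]
[ 0.6471 -0.0442  0.0017] [-1.9  2.1 -2.7]
[ 0.6471 -0.0443 -0.0101] [-2.5  2.  -2.5]
[ 0.6471 -0.0442 -0.0156] [-4.4  2.9  0.8]
[ 0.439  0.718 -0.009] [-4.4  2.9  0.8] 0.673382496416765
```

```bash
python3 jog.py '{"rows": [[0,0,0.002,0,0,0,0.4],[0,0,0.003,0,0,0,0.4],[0,0,0.003,0,0,0,0.4]]}' >/dev/null; python3 chk.py 12 ; python3 jog.py '{"rows": [[0,0,0,0,0,0,0.72],[0,0,0,0,0,0,0.8],[0,0,0,0,0,0,0.85],[0,0,0,0,0,0,0.85],[0,0,0,0,0,0,0.85]]}' | tail -3; python3 go.py; python3 jog.py '{"rows": [[0,0,-0.05,0,0,0,0.85],[0,0,-0.1,0,0,0,0.85],[0,0,-0.13,0,0,0,0.85],[0,0,-0.13,0,0,0,1]]}' >/dev/null; python3 chk.py 8; python3 jog.py '{"rows": [[-0.06,-0.03,0,0,0,0,1],[-0.12,-0.06,0,0,0,0,1],[-0.18,-0.10,0,0,0,0,1],[-0.18,-0.10,0,0,0,0,1]]}' >/dev/null;  python3 go.py
python3 - <<'E'
from vis import *
for n in("top","side"): cv2.imwrite(f"pics/{n}7.png",ctrl.camera(n))
a=cv2.resize(cv2.imread("pics/side7.png")[120:230,215:330],None,fx=3.3,fy=3.3,interpolation=cv2.INTER_CUBIC);b=cv2.resize(cv2.imread("pics/top7.png")[120:200,290:390],None,fx=4,fy=4,interpolation=cv2.INTER_CUBIC)
o=np.zeros((400,780,3),np.uint8);o[:a.shape[0],:a.shape[1]]=a;o[:320,380:780]=b;cv2.imwrite("pics/s7.png",cv2.convertScaleAbs(o,alpha=1.4))
E
```

```text
[ 0.6471 -0.0442 -0.0184] [-5.   3.1  1.4]
wrist_force: [0.3, -0.0, -0.1]
opening: 0.85
grasp_force: 0.0
t 15.05 tcp [ 0.6475 -0.0446 -0.0187] yaw 16.6 tilt 0.02 open 0.85 grip 0.0 F [ 0.3 -0.  -0.1] q6 1.03
[ 0.6498 -0.045   0.1148] [ 0.4 -0.   0.5]
t 16.05 tcp [0.4412 0.0016 0.1086] yaw 16.63 tilt 0.33 open 1.002 grip 0.0 F [-0.2 -1.2  1. ] q6 1.01
```

View pics/s7.png

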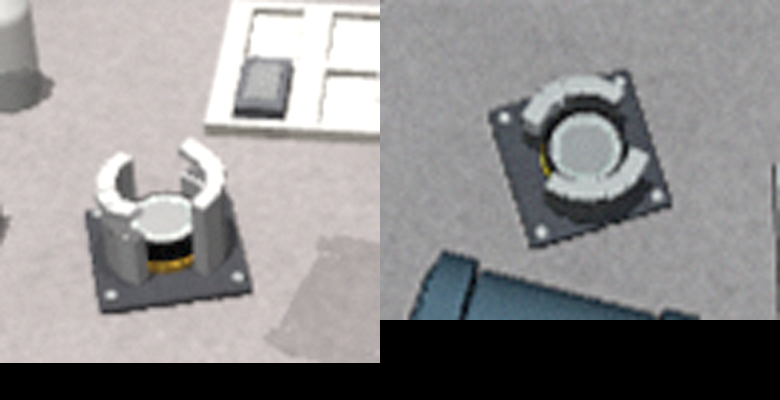

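The last picture shows the lens flat on the seat, centred in the bore at about (165,215) in the side crop and (585,148) in the top crop. Next is the spacer.

```bash
cat > meas.py <<'E'
from vis import *
import sys
np.set_printoptions(precision=4,suppress=True)
# z, predicate top/side, expected xy
M={"spacer":(.014,(.6253,.1638),lambda b,g,r:g>135,lambda b,g,r:g>168),
   "filter":(.010,(.560,.305),lambda b,g,r:g-r>25,lambda b,g,r:g-r>25)}
def meas(k,h=17):
    z,xy,ft,fs=M[k]
    for n,f in(("top",ft),("side",fs)):
        I=ctrl.camera(n);u,v=proj(n,[*xy,z]).round().astype(int);hh=h if n=="top" else h+6
        c=blob(I,(u-hh,v-hh,u+hh,v+hh),f)
        if not c or len(c[0])<10: print(k,n,"not found");continue
        q=cv2.fitEllipse(cv2.convexHull(c[0]));print(k,n,np.array(q[0]),"axes",np.array(q[1]),onz(n,q[0],z))
if __name__=="__main__":
    for k in sys.argv[1:]: meas(k)
E
python3 meas.py spacer filter; python3 go.py .6253 .1638 .05 16.6 .6253 .1638 -.034 16.6
```

```text
spacer top [270.9963 166.0663] axes [16.3889 18.3564] [0.6256 0.159 ]
spacer side [258.7422 258.9135] axes [20.987  27.8088] [0.6245 0.165 ]
filter top [221.4136 188.502 ] axes [14.843 15.324] [0.5605 0.305 ]
filter side [280.0373 320.6267] axes [20.1723 23.5833] [0.5601 0.3066]
t 16.35 tcp [ 0.4474 -0.0005  0.1111] yaw 16.58 tilt 0.02 open 0.997 grip 0.0 F [0.3 0.5 0.5] q6 1.01
row [ 0.2174 -0.1067  0.0611] [ 0.0002 -0.0003 -0.0003]
row [ 0.2174 -0.1067  0.1451] [ 0.0002 -0.0003 -0.0003]
```

```bash
python3 - <<'E'
from vis import *
I=cv2.imread("pics/top7.png")
for th in(125,130,135,140):
    c=blob(I,(256,152,286,182),lambda b,g,r:cv2.GaussianBlur(g.astype(np.float32),(0,0),2)>th)
    c=np.vstack([q for q in c if len(q)>25]);h=cv2.convexHull(c);q=cv2.fitEllipse(h);print(th,q,onz("top",q[0],.014))
E
```

```text
125 ((269.4971008300781, 165.92298889160156), (19.078311920166016, 19.84931755065918), 65.89893341064453) [0.62602021 0.16345631]
130 ((269.5270080566406, 165.98410034179688), (18.63040542602539, 19.44719886779785), 68.41691589355469) [0.62583621 0.16336696]
135 ((269.5171813964844, 166.33438110351562), (15.139533996582031, 18.968711853027344), 83.14493560791016) [0.62478614 0.16338941]Traceback (most recent call last):
  File "<stdin>", line 5, in <module>
    return _nx.concatenate(arrs, 0, dtype=dtype, casting=casting)
           ~~~~~~~~~~~~~~~^^^^^^^^^^^^^^^^^^^^^^^^^^^^^^^^^^^^^^^
ValueError: need at least one array to concatenate
```

```bash
python3 jog.py '{"rows": [[0.06,-0.03,0.03,0,0,0,1],[0.12,-0.06,0.06,0,0,0,1],[0.17,-0.09,0.06,0,0,0,1],[0.2174,-0.1067,0.06,0,0,0,1],[0.2174,-0.1067,0.06,0,0,0,1],[0.2174,-0.1067,0.06,0,0,0,1],[0.2174,-0.1067,0.06,0,0,0,1]]}' >/dev/null; python3 go.py .6253 .1638 -.034 16.6
```

```text
t 17.23 tcp [0.6235 0.1633 0.051 ] yaw 16.55 tilt 0.06 open 1.0 grip 0.0 F [-0.2 -0.7 -0.4] q6 1.35
row [0.002  0.0001 0.085 ] [-0.      0.001  -0.0009]
```

```bash
python3 jog.py '{"rows": [[0.001,0,0.04,0,0,0,1],[0.001,0,0.07,0,0,0,1],[0.001,0,0.085,0,0,0,1],[0.001,0,0.085,0,0,0,1],[0.001,0,0.085,0,0,0,0.4],[0.001,0,0.085,0,0,0,0.4],[0.001,0,0.085,0,0,0,0.4],[0.001,0,0.085,0,0,0,0.4],[0.001,0,0.085,0,0,0,0.4]]}' >/dev/null; python3 go.py; python3 jog.py '{"rows": [[0,0,-0.06,0,0,0,0.4],[0,0,-0.1,0,0,0,0.4],[0,0,-0.1,0,0,0,0.4]]}' >/dev/null;python3 go.py .6452 -.0444 .06 16.6
```

```text
t 18.35 tcp [ 0.6267  0.1647 -0.0308] yaw 16.63 tilt 0.17 open 0.657 grip 61.5 F [-3.2 -1.4 10.1] q6 1.36
t 18.73 tcp [0.6293 0.1651 0.0724] yaw 16.62 tilt 0.6 open 0.657 grip 63.5 F [ 0.7 -0.8 -1.7] q6 1.36
row [-0.0448  0.2053  0.0124] [ 0.0022 -0.0103  0.0004]
```

```bash
python3 jog.py '{"rows": [[-0.015,0.06,0,0,0.0,0,0.4],[-0.03,0.12,0,0,0,0,0.4],[-0.0434,0.18,0,0,0,0,0.4],[-0.0434,0.2053,0,0,0,0,0.4],[-0.0434,0.2053,0,0,0,0,0.4],[-0.0434,0.2053,0,0,0,0,0.4],[-0.0434,0.2053,0,0,0,0,0.4]]}' >/dev/null; python3 go.py .6466 -.044 .052 16.6
```

```text
t 19.6 tcp [ 0.6419 -0.0426  0.066 ] yaw 16.73 tilt 0.04 open 0.655 grip 63.6 F [-0.8  0.9 -0.7] q6 1.03
row [0.0041 0.0026 0.014 ] [-0.0006  0.0004  0.0022]
```

```bash
python3 jog.py '{"rows": [[0.003,0.002,0,0,0.0,0,0.4],[0.003,0.002,0.01,0,0,0,0.4],[0.003,0.002,0.01,0,0,0,0.4],[0.003,0.002,0.01,0,0,0,0.4]]}' >/dev/null; python3 go.py .6466 -.044 .052 16.6
```

```text
t 20.1 tcp [ 0.6454 -0.0455  0.0558] yaw 16.61 tilt 0.04 open 0.657 grip 63.6 F [-0.3 -0.7 -0.4] q6 1.03
row [ 0.0016 -0.0011  0.0038] [-0.0004  0.0006  0.0001]
```

Settled; I'll correct by (0.0016, -0.0011) and lower it in checked steps.

```bash
python3 jog.py '{"rows": [[0.0015,-0.001,0,0,0,0,0.4],[0.0015,-0.001,0.005,0,0,0,0.4],[0.0015,-0.001,0.01,0,0,0,0.4],[0.0015,-0.001,0.01,0,0,0,0.4]]}' >/dev/null; python3 chk.py 8 && python3 jog.py '{"rows": [[0,0,0.005,0,0,0,0.4],[0,0,0.01,0,0,0,0.4],[0,0,0.01,0,0,0,0.4]]}' >/dev/null; python3 chk.py 8 && python3 jog.py '{"rows": [[0,0,0.005,0,0,0,0.4],[0,0,0.01,0,0,0,0.4],[0,0,0.01,0,0,0,0.4]]}' >/dev/null; python3 chk.py 8 && python3 jog.py '{"rows": [[0,0,0.005,0,0,0,0.4],[0,0,0.01,0,0,0,0.4],[0,0,0.01,0,0,0,0.4]]}' >/dev/null; python3 chk.py 8; python3 -c "
from bench import ctrl;o=ctrl.get_obs();print(o['torque'].round(3),o['opening'],o['grasp_force'])"
```

```text
[ 0.6462 -0.0441  0.0453] [-0.9  0.7  0.2]
[ 0.6482 -0.0436  0.0367] [ 5.2  3.2 -1.3]
[ 0.6478 -0.0436  0.0263] [4.5 3.3 1.9]
[ 0.6471 -0.0444  0.0162] [1.6 2.4 5.3]
[ 0.283 -0.285 -0.01 ] 0.6605201975834318 64.5313036814332
```

```bash
python3 jog.py '{"rows": [[0,0,0.004,0,0,0,0.4],[0,0,0.006,0,0,0,0.4],[0,0,0.006,0,0,0,0.4]]}' >/dev/null; python3 chk.py 9 && python3 jog.py '{"rows": [[0,0,0.003,0,0,0,0.4],[0,0,0.005,0,0,0,0.4],[0,0,0.005,0,0,0,0.4]]}' >/dev/null; python3 chk.py 9 && python3 jog.py '{"rows": [[0,0,0.002,0,0,0,0.4],[0,0,0.002,0,0,0,0.4]]}' >/dev/null; python3 chk.py 9;python3 go.py
```

```text
[ 0.6484 -0.0445  0.0124] [-0.1  4.9 14.5]
[ 0.6484 -0.0445  0.0124] [-0.1  4.9 14.5]
[ 0.6484 -0.0445  0.0124] [-0.1  4.9 14.5]
t 22.1 tcp [ 0.6484 -0.0445  0.0124] yaw 16.61 tilt 0.18 open 0.654 grip 68.3 F [-0.1  4.9 14.5] q6 1.03
```

```bash
python3 -c "
from bench import ctrl;o=ctrl.get_obs();print(o['torque'].round(3))"; python3 jog.py '{"rows": [[0,0,-0.006,0,0,0,0.4],[0,0,-0.006,0,0,0,0.4]]}' >/dev/null; python3 chk.py 9;  python3 jog.py '{"rows": [[0.0015,-0.001,0,0,0,0,0.4],[0.0015,-0.001,0,0,0,0,0.4]]}' >/dev/null; python3 chk.py 9;  python3 jog.py '{"rows": [[0,0,0.003,0,0,0,0.4],[0,0,0.006,0,0,0,0.4],[0,0,0.006,0,0,0,0.4]]}' >/dev/null; python3 chk.py 9;python3 -c "
from bench import ctrl;o=ctrl.get_obs();print(o['torque'].round(3))"
```

```text
[ 0.254  0.115 -0.011]
[ 0.647  -0.0446  0.0161] [ 3.  -0.1  1. ]
[ 0.6472 -0.0429  0.0154] [ 0.5 -0.2  0.2]
[ 0.6478 -0.0424  0.0096] [ 1.8  1.4 -0.2]
[ 0.277 -0.377  0.023]
```

```bash
python3 jog.py '{"rows": [[0,0,0.003,0,0,0,0.4],[0,0,0.004,0,0,0,0.4],[0,0,0.004,0,0,0,0.4]]}' >/dev/null; python3 chk.py 9 && python3 jog.py '{"rows": [[0,0,0.003,0,0,0,0.4],[0,0,0.003,0,0,0,0.4]]}' >/dev/null; python3 chk.py 7 && python3 jog.py '{"rows": [[0,0,0.002,0,0,0,0.4],[0,0,0.002,0,0,0,0.4]]}' >/dev/null; python3 chk.py 7;python3 -c "
from bench import ctrl;o=ctrl.get_obs();print(o['torque'].round(3))"
```

```text
[ 0.6477 -0.0426  0.0063] [-1.3  2.3  3. ]
[ 0.6479 -0.0429  0.0034] [-2.   2.5  4.3]
[ 0.6479 -0.0429  0.0018] [-2.5  1.3  7.2]
[0.347 0.237 0.   ]
```

```bash
python3 jog.py '{"rows": [[0,0,-0.001,0,0,0,0.72],[0,0,-0.001,0,0,0,0.85],[0,0,-0.001,0,0,0,0.85],[0,0,-0.001,0,0,0,0.85],[0,0,-0.05,0,0,0,0.85],[0,0,-0.11,0,0,0,0.85],[0,0,-0.11,0,0,0,1]]}' | tail -3; python3 go.py .5603 .3058 .05 16.6; python3 meas.py filter
```

```text
wrist_force: [0.5, -0.3, -0.2]
opening: 1.0
grasp_force: 0.0
t 24.73 tcp [ 0.6524 -0.0439  0.118 ] yaw 16.62 tilt 0.67 open 1.0 grip 0.0 F [ 0.5 -0.3 -0.2] q6 1.03
row [ 0.011  -0.3618  0.0659] [ 0.006  -0.0101  0.0002]
filter top [221.4432 188.4711] axes [14.8975 15.3803] [0.5606 0.3049]
filter side [280.0506 320.607 ] axes [20.186 23.601] [0.56   0.3065]
```

```bash
python3 jog.py '{"rows": [[0.002,-0.06,0.03,0,0,0,1],[0.004,-0.12,0.06,0,0,0,1],[0.006,-0.18,0.06,0,0,0,1],[0.008,-0.24,0.06,0,0,0,1],[0.01,-0.30,0.06,0,0,0,1],[0.011,-0.36,0.06,0,0,0,1],[0.011,-0.3618,0.06,0,0,0,1],[0.011,-0.3618,0.06,0,0,0,1],[0.011,-0.3618,0.06,0,0,0,1]]}' >/dev/null; python3 go.py .5603 .3058 -.031 16.6
python3 - <<'E'
from vis import *
for n in("top","side"): cv2.imwrite(f"pics/{n}8.png",ctrl.camera(n))
S=cv2.imread("pics/side8.png");T=cv2.imread("pics/top8.png")
a=cv2.resize(S[150:220,225:305],None,fx=4.8,fy=4.8,interpolation=cv2.INTER_CUBIC);b=cv2.resize(T[125:195,305:375],None,fx=5,fy=5,interpolation=cv2.INTER_CUBIC)
o=np.zeros((350,750,3),np.uint8);o[:336,:384]=a;o[:350,395:745]=b;cv2.imwrite("pics/s8.png",o)
E
```

```text
t 25.95 tcp [0.5551 0.3054 0.0503] yaw 16.5 tilt 0.09 open 0.999 grip 0.0 F [-0.2 -0.2  0.2] q6 1.6
row [0.0052 0.0011 0.0812] [ 0.0003  0.0016 -0.0017]
```

```bash
python3 jog.py '{"rows": [[0.004,0.001,0.0,0,0,0,1],[0.004,0.001,0.04,0,0,0,1],[0.004,0.001,0.07,0,0,0,1],[0.004,0.001,0.0795,0,0,0,1],[0.004,0.001,0.0795,0,0,0,1]]}' >/dev/null;python3 go.py .5603 .3058 -.0295 16.6; python3 jog.py '{"rows": [[0,0,0,0,0,0,0.8],[0,0,0,0,0,0,0.4],[0,0,0,0,0,0,0.4],[0,0,0,0,0,0,0.4],[0,0,0,0,0,0,0.4]]}' >/dev/null; python3 go.py; python3 jog.py '{"rows": [[0,0,-0.06,0,0,0,0.4],[0,0,-0.1,0,0,0,0.4],[0,0,-0.1,0,0,0,0.4],[0,0,-0.1,0,0,0,0.4]]}' >/dev/null;python3 go.py .6466 -.0435 .06 16.6
```

```text
t 26.68 tcp [ 0.5594  0.3069 -0.0284] yaw 16.58 tilt 0.04 open 1.002 grip 0.0 F [-0.2  0.5 -0.1] q6 1.6
row [0.0006 0.0013 0.0011] [ 0.      0.0006 -0.0004]
t 27.3 tcp [ 0.5606  0.3077 -0.0266] yaw 16.61 tilt 0.16 open 0.403 grip 2.8 F [ 0.7 -0.6  6.2] q6 1.6
t 27.8 tcp [0.5588 0.3071 0.0715] yaw 16.61 tilt 0.02 open 0.401 grip 0.0 F [ 0.3  0.4 -0.5] q6 1.6
row [-0.0161  0.3611  0.0115] [0.     0.0003 0.0001]
```

```bash
python3 jog.py '{"rows": [[0,0,0,0,0,0,1],[0,0,0,0,0,0,1]]}' >/dev/null; python3 meas.py filter; python3 go.py .5603 .3058 -.039 16.6
```

```text
filter top [221.4273 188.5594] axes [15.0472 15.5011] [0.5603 0.3049]
filter side [280.1156 320.5464] axes [20.5909 23.9972] [0.5599 0.3064]
t 28.15 tcp [0.5587 0.3071 0.0707] yaw 16.6 tilt 0.09 open 0.963 grip 0.0 F [-0.2 -0.8 -0.2] q6 1.6
row [0.0013 0.0017 0.1097] [-0.      0.0016 -0.    ]
```

```bash
python3 jog.py '{"rows": [[0.001,0.001,0.05,0,0,0,1],[0.001,0.001,0.09,0,0,0,1],[0.001,0.001,0.1095,0,0,0,1],[0.001,0.001,0.1095,0,0,0,1]]}' >/dev/null;python3 go.py .5603 .3058 -.039 16.6; python3 jog.py '{"rows": [[0,0,0,0,0,0,0.8],[0,0,0,0,0,0,0.4],[0,0,0,0,0,0,0.4],[0,0,0,0,0,0,0.4],[0,0,0,0,0,0,0.4]]}' >/dev/null; python3 go.py; python3 jog.py '{"rows": [[0,0,-0.06,0,0,0,0.4],[0,0,-0.11,0,0,0,0.4],[0,0,-0.11,0,0,0,0.4],[0,0,-0.11,0,0,0,0.4]]}' >/dev/null;python3 go.py .6466 -.0435 .06 16.6
```

```text
t 28.65 tcp [ 0.5593  0.3062 -0.0393] yaw 16.6 tilt 0.18 open 1.0 grip 0.0 F [ 1.  -0.1  1.5] q6 1.6
row [ 0.0009  0.0006 -0.0003] [0.0001 0.0031 0.0001]
t 29.27 tcp [ 0.5626  0.3073 -0.0348] yaw 16.61 tilt 0.25 open 0.663 grip 62.4 F [-0.9 -0.4  6.1] q6 1.6
t 29.77 tcp [0.5607 0.3067 0.0731] yaw 16.61 tilt 0.09 open 0.66 grip 63.8 F [-0.2 -1.5 -0.8] q6 1.6
row [-0.0178  0.3601  0.0131] [-0.     -0.0015  0.0002]
```

```bash
python3 jog.py '{"rows": [[-0.003,0.06,0,0,0,0,0.4],[-0.006,0.12,0,0,0,0,0.4],[-0.009,0.18,0,0,0,0,0.4],[-0.012,0.24,0,0,0,0,0.4],[-0.015,0.30,0,0,0,0,0.4],[-0.0168,0.36,0,0,0,0,0.4],[-0.0168,0.36,0,0,0,0,0.4],[-0.0168,0.36,0.01,0,0,0,0.4],[-0.0168,0.36,0.013,0,0,0,0.4],[-0.0168,0.36,0.013,0,0,0,0.4]]}' >/dev/null; python3 go.py .6479 -.0428 .052 16.6
python3 - <<'E'
from vis import *
I=ctrl.camera("side");cv2.imwrite("pics/s9.png",I)
x0,y0=225,130
c=cv2.resize(I[y0:220,x0:315],None,fx=4,fy=4,interpolation=cv2.INTER_CUBIC)[...,1]
for v in range(130,200,6):
    d=np.where(c[v]<60)[0];print(v,d.min()/4+x0,d.max()/4+x0)
print(proj("side",[.645,-.0435,.095]),proj("side",[.645,-.0435,.088]))
E
```

```text
t 31.02 tcp [ 0.6463 -0.0415  0.0582] yaw 16.72 tilt 0.11 open 0.658 grip 64.0 F [-0.7 -0.3 -0.5] q6 1.03
row [0.0011 0.0017 0.0062] [-0.0011  0.0017  0.0021]
130 251.5 275.75
136 251.0 276.0
142 250.75 276.5
148 251.0 276.25
154 251.25 275.75
160 251.75 275.0
166 252.0 273.75
172 251.5 271.5
178 250.5 265.25
184 250.75 254.25
190 251.5 252.0
196 282.5 283.5
[262.84186587 165.73439556] [263.05636731 168.11866845]
```

```bash
python3 jog.py '{"rows": [[0.001,0.0015,0,0,0,0,0.4],[0.001,0.0015,0.006,0,0,0,0.4],[0.001,0.0015,0.006,0,0,0,0.4],[0.001,0.0015,0.006,0,0,0,0.4]]}' >/dev/null; python3 go.py .6479 -.0428 .052 16.6
```

```text
t 31.57 tcp [ 0.6485 -0.0444  0.0531] yaw 16.6 tilt 0.02 open 0.665 grip 64.0 F [ 0.1 -0.7 -0.2] q6 1.03
row [-0.0002 -0.0017  0.0011] [-0.0002  0.0002 -0.    ]
```

```bash
python3 jog.py '{"rows": [[0,-0.0015,0,0,0,0,0.4],[0,-0.0015,0.005,0,0,0,0.4],[0,-0.0015,0.01,0,0,0,0.4],[0,-0.0015,0.01,0,0,0,0.4]]}' >/dev/null; python3 chk.py 8 && python3 jog.py '{"rows": [[0,0,0.005,0,0,0,0.4],[0,0,0.008,0,0,0,0.4],[0,0,0.008,0,0,0,0.4]]}' >/dev/null; python3 chk.py 8 && python3 jog.py '{"rows": [[0,0,0.005,0,0,0,0.4],[0,0,0.008,0,0,0,0.4],[0,0,0.008,0,0,0,0.4]]}' >/dev/null; python3 chk.py 8 && python3 jog.py '{"rows": [[0,0,0.004,0,0,0,0.4],[0,0,0.006,0,0,0,0.4],[0,0,0.006,0,0,0,0.4]]}' >/dev/null; python3 chk.py 8; python3 -c "
from bench import ctrl;o=ctrl.get_obs();print(o['torque'].round(3),o['opening'],o['grasp_force'])"
```

```text
[ 0.6475 -0.0428  0.0423] [-0.6  0.2 -0.2]
[ 0.6479 -0.0429  0.0348] [-0.   0.5 -0.3]
[ 0.6479 -0.0429  0.0268] [-1.  -0.6  0.1]
[ 0.648  -0.0429  0.0209] [ 0.1 -0.6 -0.1]
[0.006 0.006 0.   ] 0.6620783757766783 63.971511125564575
```

Clean. 7.5 mm to go.

```bash
python3 jog.py '{"rows": [[0,0,0.003,0,0,0,0.4],[0,0,0.005,0,0,0,0.4],[0,0,0.005,0,0,0,0.4]]}' >/dev/null; python3 chk.py 7 && python3 jog.py '{"rows": [[0,0,0.0025,0,0,0,0.4],[0,0,0.0025,0,0,0,0.4]]}' >/dev/null; python3 chk.py 5 && python3 jog.py '{"rows": [[0,0,0.002,0,0,0,0.4],[0,0,0.002,0,0,0,0.4]]}' >/dev/null; python3 chk.py 5;  python3 -c "
from bench import ctrl;o=ctrl.get_obs();print(o['torque'].round(3),o['opening'],o['grasp_force'])"
```

```text
[ 0.648  -0.0429  0.0159] [ 0.2  0.1 -0.4]
[ 0.6481 -0.0429  0.0135] [-0.2 -0.3 -0.4]
[ 0.6483 -0.0429  0.0122] [-2.2  0.5  3.7]
[0.17  0.431 0.001] 0.6619416347248199 64.56633925437927
```

```bash
python3 jog.py '{"rows": [[0,0,-0.001,0,0,0,0.72],[0,0,-0.001,0,0,0,0.85],[0,0,-0.001,0,0,0,0.85],[0,0,-0.001,0,0,0,0.85],[0,0,-0.05,0,0,0,0.85],[0,0,-0.11,0,0,0,0.85],[0,0,-0.11,0,0,0,1],[0,0,-0.11,0,0,0,1]]}' | tail -3
cat > ring.py <<'E'
from vis import *
np.set_printoptions(precision=4,suppress=True)
T=ctrl.camera("top");S=ctrl.camera("side")
def dark(I,box,th,k=8):
    x0,y0,x1,y1=box;g=cv2.resize(I[y0:y1,x0:x1,1],None,fx=k,fy=k,interpolation=cv2.INTER_CUBIC)
    v,u=np.where(g<th);return np.c_[(u+.5)/k-.5+x0,(v+.5)/k-.5+y0]
for n,I,box,ths in(("top",T,(200,224,242,262),(80,90)),("side",S,(345,300,392,352),(90,110))):
  for th in ths:
    p=dark(I,box,th);w=np.array([onz(n,q,.010) for q in p])
    ax=np.radians(-73.9);a=np.array([np.cos(ax),np.sin(ax)]);b=np.array([-a[1],a[0]])
    c0=w@np.array([a,b]).T;m=[]
    mid=np.array([.396,.3065])@a
    s=c0[abs(c0[:,0]-mid)<.012];e=np.percentile(s[:,1],[.5,99.5]);print(n,th,"perp extents",e,"width",e[1]-e[0],"mid",e.mean(),"expected mid",np.array([.396,.3065])@b,"area px",len(p)/64)
    if n=="top":
      # pins: light grey beyond ring
      hi=blob(I,box,lambda b,g,r:g>128);print([(cen(q),onz("top",cen(q),.005),cv2.contourArea(q)) for q in hi[:4] if cv2.contourArea(q)>.5])
E
python3 ring.py; python3 go.py .396 .3065 .1 16.1
```

```text
wrist_force: [0.3, -0.5, -1.0]
opening: 0.999
grasp_force: 0.0
top 80 perp extents [0.4355 0.495 ] width 0.05951926178562872 mid 0.4652626700671139 expected mid 0.4654654862835861 area px 217.421875
[(array([231.3496, 240.9234]), array([0.407 , 0.2741]), 3.28125), (array([213.7885, 244.2596]), array([0.3978, 0.325 ]), 0.8125), (array([205.8268, 248.7917]), array([0.3849, 0.3478]), 0.59375)]
top 90 perp extents [0.4351 0.4959] width 0.06078874886981972 mid 0.465499018344555 expected mid 0.4654654862835861 area px 244.78125
[(array([231.3496, 240.9234]), array([0.407 , 0.2741]), 3.28125), (array([213.7885, 244.2596]), array([0.3978, 0.325 ]), 0.8125), (array([205.8268, 248.7917]), array([0.3849, 0.3478]), 0.59375)]
side 90 perp extents [0.4383 0.4974] width 0.05917644983737652 mid 0.46785032171840424 expected mid 0.4654654862835861 area px 665.15625
side 110 perp extents [0.4373 0.498 ] width 0.060739786958246444 mid 0.46763080809555085 expected mid 0.4654654862835861 area px 746.5625
t 35.17 tcp [ 0.6468 -0.0426  0.1197] yaw 16.6 tilt 0.19 open 1.0 grip 0.0 F [-0.5 -0.  -0.7] q6 1.03
row [-0.1406 -0.4062  0.0208] [-0.0017  0.0029  0.0087]
```

```bash
python3 go.py .3965 .3066 .06 16.6; python3 jog.py '{"rows": [[-0.02,-0.058,0,0,0,0,1],[-0.04,-0.116,0,0,0,0,1],[-0.06,-0.174,0,0,0,0,1],[-0.08,-0.232,0,0,0,0,1],[-0.1,-0.29,0,0,0,0,1],[-0.12,-0.348,0.03,0,0,0,1],[-0.14,-0.406,0.06,0,0,0,1],[-0.14,-0.406,0.06,0,0,0,1],[-0.14,-0.406,0.06,0,0,0,1],[-0.14,-0.406,0.06,0,0,0,1]]}' >/dev/null; python3 go.py .3965 .3066 -.009 16.6
```

```text
t 35.17 tcp [ 0.6468 -0.0426  0.1197] yaw 16.6 tilt 0.19 open 1.0 grip 0.0 F [-0.5 -0.  -0.7] q6 1.03
row [-0.14   -0.4061  0.0608] [-0.0017  0.0029  0.    ]
t 36.42 tcp [0.3994 0.3054 0.0621] yaw 16.54 tilt 0.06 open 0.997 grip 0.0 F [-0.1  0.1  0.3] q6 1.7
row [-0.0025 -0.002   0.0711] [ 0.0003 -0.001  -0.0011]
```

```bash
python3 jog.py '{"rows": [[-0.0025,-0.0015,0,0,0,0,1],[-0.0025,-0.0015,0.04,0,0,0,1],[-0.0025,-0.0015,0.07,0,0,0,1],[-0.0025,-0.0015,0.07,0,0,0,1]]}' >/dev/null;python3 go.py .3965 .3066 -.009 16.6; python3 jog.py '{"rows": [[0,0,0,0,0,0,0.8],[0,0,0,0,0,0,0.4],[0,0,0,0,0,0,0.4],[0,0,0,0,0,0,0.4],[0,0,0,0,0,0,0.4]]}' >/dev/null; python3 go.py; python3 jog.py '{"rows": [[0,0,-0.06,0,0,0,0.4],[0,0,-0.11,0,0,0,0.4],[0,0,-0.11,0,0,0,0.4],[0,0,-0.11,0,0,0,0.4]]}' >/dev/null;python3 go.py .6475 -.043 .09 16.6
```

```text
t 36.92 tcp [ 0.3938  0.3053 -0.0099] yaw 16.52 tilt 0.26 open 1.0 grip 0.0 F [-0.3  0.6  0.9] q6 1.7
row [ 0.003  -0.0004 -0.0009] [ 0.0006  0.0044 -0.0014]
t 37.55 tcp [ 0.397   0.3076 -0.0062] yaw 16.6 tilt 0.22 open 0.614 grip 63.8 F [-1.2 -1.2  6.6] q6 1.7
t 38.05 tcp [0.395  0.3068 0.1019] yaw 16.61 tilt 0.04 open 0.616 grip 63.9 F [-0.9 -0.5 -1.8] q6 1.7
row [0.142  0.4074 0.0119] [-0.0001 -0.0006  0.0002]
```

```bash
python3 go.py .6459 -.0434 .085 16.6; python3 jog.py '{"rows": [[0.02,0.058,0,0,0,0,0.4],[0.04,0.116,0,0,0,0,0.4],[0.06,0.174,0,0,0,0,0.4],[0.08,0.232,0,0,0,0,0.4],[0.1,0.29,0,0,0,0,0.4],[0.12,0.348,0,0,0,0,0.4],[0.14,0.407,0.015,0,0,0,0.4],[0.14,0.407,0.015,0,0,0,0.4],[0.14,0.407,0.015,0,0,0,0.4],[0.14,0.407,0.015,0,0,0,0.4]]}' >/dev/null; python3 jog.py '{"rows": [[0,0,0,0,0,0,0.4],[0,0,0,0,0,0,0.4]]}' >/dev/null; python3 go.py .6459 -.0434 .08 16.6
python3 - <<'E'
from vis import *
I=ctrl.camera("side");cv2.imwrite("pics/s10.png",I)
o=ctrl.get_obs()["eef_pos"]
x0,y0=225,130
print(proj("side",[*o[:2],o[2]+.011]))
c=cv2.resize(I[y0:220,x0:315],None,fx=4,fy=4,interpolation=cv2.INTER_CUBIC)[...,1]
for v in range(90,200,6):
    d=np.where(c[v]<75)[0];print(v/4+y0,d.min()/4+x0,d.max()/4+x0) if len(d) else 0
E
```

```text
t 38.05 tcp [0.395  0.3068 0.1019] yaw 16.61 tilt 0.04 open 0.616 grip 63.9 F [-0.9 -0.5 -1.8] q6 1.7
row [0.1403 0.4073 0.0169] [-0.0001 -0.0006  0.0002]
t 39.55 tcp [ 0.6457 -0.0423  0.0873] yaw 16.68 tilt 0.05 open 0.614 grip 63.9 F [-0.9 -1.  -1.1] q6 1.03
row [-0.0001  0.0011  0.0073] [ 0.0004 -0.0007  0.0013]
[262.35304835 164.8789633 ]
152.5 256.5 301.25
154.0 256.75 301.0
155.5 257.0 300.5
157.0 256.75 268.5
158.5 254.5 272.25
160.0 253.0 273.75
161.5 251.5 275.0
163.0 251.0 275.5
164.5 250.25 276.0
166.0 250.25 276.25
167.5 250.5 275.75
169.0 251.25 275.25
170.5 251.5 274.75
172.0 251.25 273.5
173.5 251.0 274.75
175.0 250.25 275.75
176.5 250.5 276.25
178.0 251.25 283.5
179.5 252.0 284.75
```

```bash
python3 jog.py '{"rows": [[0,0.001,0.005,0,0,0,0.4],[0,0.001,0.012,0,0,0,0.4],[0,0.001,0.012,0,0,0,0.4]]}' >/dev/null; python3 go.py .6459 -.0434 .08 16.6;  python3 jog.py '{"rows": [[0,0,0.004,0,0,0,0.4],[0,0,0.007,0,0,0,0.4],[0,0,0.007,0,0,0,0.4]]}' >/dev/null; python3 chk.py 7 && python3 jog.py '{"rows": [[0,0,0.004,0,0,0,0.4],[0,0,0.007,0,0,0,0.4],[0,0,0.007,0,0,0,0.4]]}' >/dev/null; python3 chk.py 7 && python3 jog.py '{"rows": [[0,0,0.004,0,0,0,0.4],[0,0,0.005,0,0,0,0.4],[0,0,0.005,0,0,0,0.4]]}' >/dev/null; python3 chk.py 7;  python3 -c "
from bench import ctrl;o=ctrl.get_obs();print(o['torque'].round(3),o['opening'],o['grasp_force'])"
```

```text
t 39.98 tcp [ 0.6451 -0.044   0.0734] yaw 16.6 tilt 0.13 open 0.618 grip 63.9 F [-0.4 -0.6 -1.9] q6 1.03
row [ 0.001  -0.0003 -0.0066] [-0.0011  0.0019 -0.0001]
[ 0.6457 -0.0441  0.0673] [-0.4 -0.2 -1.1]
[ 0.6461 -0.0439  0.0605] [ 1.5  0.6 -2.2]
[ 0.6461 -0.0439  0.0557] [ 2.1  2.5 -0.7]
[ 0.404 -0.362 -0.035] 0.6132750251997443 64.0812349319458
```

```bash
python3 jog.py '{"rows": [[0.0008,-0.0006,0.001,0,0,0,0.4],[0.0008,-0.0006,0.003,0,0,0,0.4],[0.0008,-0.0006,0.003,0,0,0,0.4]]}' >/dev/null; python3 chk.py 7 && python3 jog.py '{"rows": [[0,0,0.0015,0,0,0,0.4],[0,0,0.0015,0,0,0,0.4]]}' >/dev/null; python3 chk.py 5 && python3 jog.py '{"rows": [[0,0,0.0015,0,0,0,0.4],[0,0,0.0015,0,0,0,0.4]]}' >/dev/null; python3 chk.py 5;  python3 -c "
from bench import ctrl;o=ctrl.get_obs();print(o['torque'].round(3),o['opening'],o['grasp_force'])"
```

```text
[ 0.646  -0.0435  0.0522] [ 0.2 -0.1 -1.6]
[ 0.6465 -0.0435  0.0516] [-2.2  0.   3.4]
[ 0.6466 -0.0435  0.05  ] [-2.5  0.4  4.8]
[ 0.051  0.494 -0.004] 0.6176886147612626 64.51380729675293
```

```bash
python3 jog.py '{"rows": [[0,0,0,0,0,0.1,0.4],[0,0,0,0,0,0.2,0.4],[0,0,0,0,0,0.3,0.4],[0,0,0.0,0,0,0.4,0.4],[0,0,0.0,0,0,0.5,0.4],[0,0,0.0,0,0,0.5,0.4]]}' >/dev/null; python3 go.py; python3 -c "
from bench import ctrl;o=ctrl.get_obs();print(o['torque'].round(3))"
```

```text
t 42.73 tcp [ 0.6475 -0.0434  0.0503] yaw -12.0 tilt 0.11 open 0.611 grip 64.5 F [0.3 0.6 4.3] q6 1.53
[ 0.043 -0.046 -0.027]
```

```bash
python3 jog.py '{"rows": [[0,0,0.0003,0,0,0.08,0.4],[0,0,0.001,0,0,0.16,0.4],[0,0,0.0015,0,0,0.24,0.4],[0,0,0.002,0,0,0.32,0.4],[0,0,0.002,0,0,0.32,0.4]]}' >/dev/null; python3 go.py; python3 -c "
from bench import ctrl;o=ctrl.get_obs();print(o['torque'].round(3))"
```

```text
t 43.35 tcp [ 0.6471 -0.043   0.0484] yaw -30.29 tilt 0.07 open 0.613 grip 64.8 F [-1.8  1.6  7.3] q6 1.85
[ 0.34   0.165 -0.174]
```

```bash
python3 jog.py '{"rows": [[0,0,0.001,0,0,0.08,0.4],[0,0,0.0017,0,0,0.16,0.4],[0,0,0.002,0,0,0.24,0.4],[0,0,0.002,0,0,0.32,0.4],[0,0,0.002,0,0,0.32,0.4]]}' >/dev/null; python3 go.py; python3 -c "
from bench import ctrl;o=ctrl.get_obs();print(o['torque'].round(3))"
```

```text
t 43.98 tcp [ 0.6476 -0.0434  0.0469] yaw -48.62 tilt 0.13 open 0.613 grip 64.9 F [-0.5  1.2  7.5] q6 2.17
[ 0.175  0.176 -0.112]
```

```bash
python3 jog.py '{"rows": [[0,0,0,0,0,0.08,0.4],[0,0,0,0,0,0.16,0.4],[0,0,0,0,0,0.2,0.4],[0,0,0,0,0,0.2,0.4]]}' >/dev/null; python3 go.py; python3 -c "
from bench import ctrl;o=ctrl.get_obs();print(o['torque'].round(3))"; python3 jog.py '{"rows": [[0,0,0,0,0,0.04,0.4],[0,0,0,0,0,0.07,0.4],[0,0,0,0,0,0.07,0.4]]}' >/dev/null; python3 go.py; python3 -c "
from bench import ctrl;o=ctrl.get_obs();print(o['torque'].round(3))"
```

```text
t 44.48 tcp [ 0.6472 -0.0423  0.0468] yaw -60.01 tilt 0.09 open 0.616 grip 65.0 F [-1.1  3.7  9.8] q6 2.37
[0.637 0.33  0.192]
t 44.85 tcp [ 0.6468 -0.0414  0.0467] yaw -63.75 tilt 0.06 open 0.612 grip 65.3 F [-3.8  5.5 10. ] q6 2.44
[1.119 0.399 2.098]
```

At the stop: 80° turned and torque up to 2.1 N m. Next I release, retreat and use my last view to check.

```bash
python3 jog.py '{"rows": [[0,0,0,0,0,-0.03,0.4],[0,0,0,0,0,-0.03,0.75],[0,0,0,0,0,-0.03,0.85],[0,0,0,0,0,-0.03,0.85],[0,0,-0.05,0,0,-0.03,0.85],[0,0,-0.1,0,0,-0.03,0.85],[-0.06,0,-0.1,0,0,-0.2,0.85],[-0.1,0.06,-0.1,0,0,-0.38,1],[-0.1,0.12,-0.1,0,0,-0.5,1],[-0.1,0.15,-0.1,0,0,-0.6,1]]}' >/dev/null; python3 go.py
python3 - <<'E'
from vis import *
T=ctrl.camera("top");S=ctrl.camera("side");cv2.imwrite("pics/top11.png",T);cv2.imwrite("pics/side11.png",S)
a=cv2.resize(S[150:215,230:300],None,fx=5.5,fy=5.5,interpolation=cv2.INTER_CUBIC);b=cv2.resize(T[125:195,305:375],None,fx=5,fy=5,interpolation=cv2.INTER_CUBIC);c=cv2.resize(T[130:270,165:475],None,fx=1.6,fy=1.6)
o=np.zeros((590,750,3),np.uint8);o[:a.shape[0],:a.shape[1]]=a;o[:350,395:745]=b;o[362:362+c.shape[0],:c.shape[1]]=c;cv2.imwrite("pics/s11.png",cv2.convertScaleAbs(o,alpha=1.3))
E
```

```text
t 46.1 tcp [ 0.4653 -0.0186  0.1452] yaw -29.55 tilt 0.07 open 1.0 grip 0.0 F [-0.  -1.1  0.4] q6 1.79
```

View pics/s11.png

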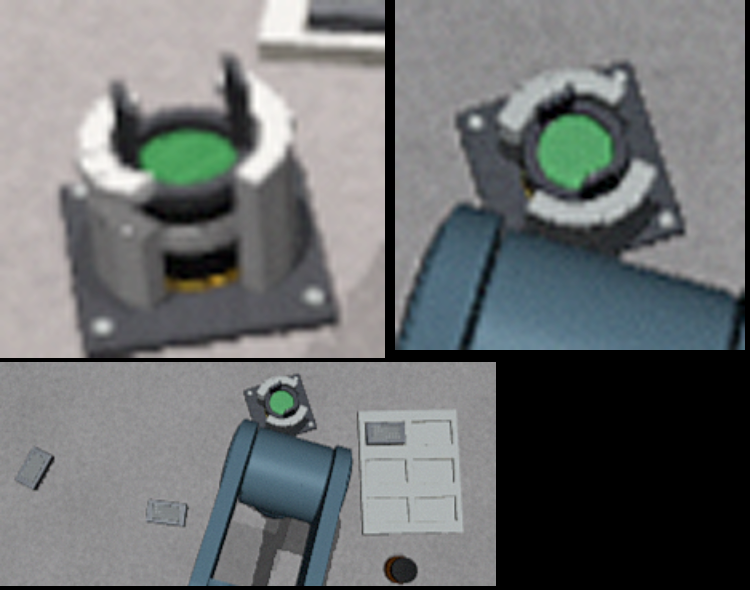

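The ring is under the threads with ears along the walls, and the green filter, spacer and lens are stacked flat below it. Spare A now sits near top (186,196), so it was knocked, while spare B at (269,224) is unchanged.

```bash
cat > sp.py <<'E'
from vis import *
np.set_printoptions(precision=4,suppress=True)
def sp(tb,sb,T=None,S=None):
    T=ctrl.camera("top") if T is None else T;S=ctrl.camera("side") if S is None else S
    c=blob(T,tb,lambda b,g,r:(b-r>7)|(g<85));r=cv2.minAreaRect(c[0]);w=np.array([onz("top",p,.018) for p in cv2.boxPoints(r)]);print("top",r,w.tolist(),w.mean(0))
    c=blob(S,sb,lambda b,g,r:(r<110))[0];q=cv2.approxPolyDP(cv2.convexHull(c),1.2,True).reshape(-1,2);print("side\n",np.c_[q,[onz("side",p,.018) for p in q],[onz("side",p,0) for p in q]])
E
python3 - <<'E'
from sp import *
T=cv2.imread("pics/top11.png");S=cv2.imread("pics/side11.png")
u,v=proj("side",[*onz("top",(186.3,196.3),.018),.018]);print(u,v);u,v=int(u),int(v)
sp((168,178,206,216),(u-32,v-30,u+32,min(v+34,400)),T,S)
sp((252,210,286,238),(320,245,362,290),T,S)
E
```

```text
285.11319087138116 368.7639317038986
top ((186.83340454101562, 196.30380249023438), (16.447303771972656, 25.20128631591797), 28.739797592163086) [[0.5166260596718545, 0.44155674649655047], [0.5814492068913533, 0.408259470900188], [0.5577130720155681, 0.36533865528624837], [0.4932076503677732, 0.3988245950345867]] [0.5372 0.4035]
side
 [[273.875  353.375    0.5605   0.3783   0.5629   0.3683]
 [307.125  374.125    0.4989   0.4116   0.4999   0.4024]
 [307.875  378.375    0.4969   0.419    0.4978   0.41  ]
 [294.125  396.125    0.5163   0.4511   0.5177   0.4428]
 [261.125  375.375    0.5758   0.4202   0.5786   0.4112]
 [260.625  370.625    0.5781   0.4118   0.581    0.4027]]
top ((269.0864562988281, 224.0561981201172), (26.01717185974121, 15.052547454833984), 7.883139610290527) [[0.4384030694966975, 0.20315614300456591], [0.48145804899393674, 0.1976239831973312], [0.47054310376018926, 0.12294272946887334], [0.42759739735906077, 0.12879290233537188]] [0.4545 0.1631]
side
 [[334.625  251.125    0.4677   0.1332   0.468    0.1174]
 [352.125  255.125    0.4305   0.1411   0.4299   0.1255]
 [346.875  283.625    0.4388   0.2162   0.4384   0.2024]
 [327.375  280.125    0.4779   0.2109   0.4785   0.197 ]
 [328.625  269.875    0.4771   0.1847   0.4776   0.1701]]
```

```bash
python3 go.py .4545 .165 .06 82; python3 jog.py '{"rows": [[0,0,0,0,0,-0.18,1],[0,0,0,0,0,-0.36,1],[0,0,0,0,0,-0.54,1],[0,0,0,0,0,-0.72,1],[0,0,0,0,0,-0.9,1],[0,0,0,0,0,-1.08,1],[0,0,0,0,0,-1.26,1],[0,0,0,0,0,-1.44,1],[0,0,0,0,0,-1.62,1],[0,0,0,0,0,-1.8,1]]}' > /dev/null;  python3 go.py .4545 .165 .05 82
```

```text
t 46.2 tcp [ 0.4651 -0.0193  0.1453] yaw -29.78 tilt 0.09 open 0.999 grip 0.0 F [ 0.5 -1.   0.8] q6 1.79
row [-0.1006 -0.1547  0.0853] [-6.0000e-04  1.7000e-03 -1.9509e+00]
t 47.45 tcp [ 0.4689 -0.0187  0.1458] yaw 73.6 tilt 0.04 open 0.998 grip 0.0 F [-0.5  0.  -0.1] q6 -0.01
row [ 0.1721 -0.0657  0.0958] [ 7.000e-04 -1.000e-04 -1.466e-01]
```

```bash
python3 jog.py '{"rows": [[0.06,-0.02,0.03,0,0,-0.146,1],[0.11,-0.04,0.06,0,0,-0.146,1],[0.15,-0.06,0.09,0,0,-0.146,1],[0.172,-0.0657,0.096,0,0,-0.146,1],[0.172,-0.0657,0.096,0,0,-0.146,1],[0.172,-0.0657,0.096,0,0,-0.146,1]]}' > /dev/null;  python3 go.py .4545 .165 -.029 82
```

```text
t 48.2 tcp [0.4553 0.1646 0.05  ] yaw 81.67 tilt 0.05 open 0.999 grip 0.0 F [-0.9 -1.2  0.3] q6 0.25
row [ 0.0002 -0.0009  0.079 ] [ 0.0009  0.     -0.0057]
```

```bash
python3 jog.py '{"rows": [[0,-0.0009,0.04,0,0,-0.005,1],[0,-0.0009,0.07,0,0,-0.005,1],[0,-0.0009,0.079,0,0,-0.005,1],[0,-0.0009,0.079,0,0,-0.005,1],[0,-0.0009,0.079,0,0,-0.005,0.6],[0,-0.0009,0.079,0,0,-0.005,0.2],[0,-0.0009,0.079,0,0,-0.005,0.2],[0,-0.0009,0.079,0,0,-0.005,0.2],[0,-0.0009,0.079,0,0,-0.005,0.2],[0,-0.0009,0.079,0,0,-0.005,0.2]]}' > /dev/null;  python3 go.py; python3 jog.py '{"rows": [[0,0,-0.06,0,0,0,0.2],[0,0,-0.1,0,0,0,0.2],[0,0,-0.1,0,0,0,0.2]]}' > /dev/null; python3 go.py .4595 -.3233 .07 90.65
```

```text
t 49.45 tcp [ 0.4546  0.1653 -0.028 ] yaw 81.99 tilt 0.11 open 0.447 grip 60.7 F [-0.9 -1.3  7.5] q6 0.24
t 49.83 tcp [0.4567 0.1656 0.0745] yaw 82.0 tilt 0.45 open 0.447 grip 60.9 F [ 0.1 -0.2 -1.2] q6 0.24
row [-0.4838  0.0708  0.0041] [ 0.0078 -0.0014 -0.151 ]
```

```bash
python3 jog.py '{"rows": [[-0.06,0.009,0,0,0,-0.02,0.2],[-0.12,0.018,0,0,0,-0.04,0.2],[-0.18,0.027,0,0,0,-0.06,0.2],[-0.24,0.036,0,0,0,-0.08,0.2],[-0.30,0.045,0,0,0,-0.1,0.2],[-0.36,0.054,0,0,0,-0.12,0.2],[-0.42,0.063,0,0,0,-0.14,0.2],[-0.4838,0.0708,0.02,0,0,-0.151,0.2],[-0.4838,0.0708,0.04,0,0,-0.151,0.2],[-0.4838,0.0708,0.04,0,0,-0.151,0.2]]}' > /dev/null; python3 jog.py '{"rows": [[0,0,0,0,0,0,0.2],[0,0,0,0,0,0,0.2]]}' > /dev/null; python3 go.py .4595 -.3233 .01 90.65
```

```text
t 51.33 tcp [ 0.4567 -0.3233  0.0316] yaw 90.71 tilt 0.07 open 0.448 grip 60.9 F [-0.4  0.  -0.6] q6 -0.84
row [0.     0.0027 0.0216] [0.0008 0.0009 0.001 ]
```

```bash
python3 jog.py '{"rows": [[0,0.0027,0.01,0,0,0,0.2],[0,0.0027,0.03,0,0,0,0.2],[0,0.0027,0.04,0,0,0,0.2],[0,0.0027,0.04,0,0,0,0.2]]}' > /dev/null; python3 go.py .4595 -.3233 -.02 90.65; python3 jog.py '{"rows": [[0,0,0.004,0,0,0,0.2],[0,0,0.008,0,0,0,0.2],[0,0,0.008,0,0,0,0.2]]}' > /dev/null; python3 chk.py 6 && python3 jog.py '{"rows": [[0,0,0.003,0,0,0,0.2],[0,0,0.004,0,0,0,0.2],[0,0,0.004,0,0,0,0.2]]}' > /dev/null; python3 chk.py 6;python3 -c "
from bench import ctrl;o=ctrl.get_obs();print(o['torque'].round(3))"
```

```text
t 51.83 tcp [ 0.4583 -0.323  -0.0102] yaw 90.64 tilt 0.12 open 0.45 grip 60.9 F [ 0.7  0.7 -0.8] q6 -0.84
row [-0.0004  0.0012  0.0098] [-0.0013 -0.0015 -0.0001]
[ 0.4587 -0.3237 -0.0174] [-0.1  0.1 -0.8]
[ 0.4587 -0.3238 -0.0214] [-0.   0.3 -0.2]
[ 0.005  0.011 -0.011]
```

```bash
python3 jog.py '{"rows": [[0,0,0.002,0,0,0,0.2],[0,0,0.0025,0,0,0,0.2],[0,0,0.0025,0,0,0,0.2]]}' > /dev/null; python3 chk.py 8; python3 jog.py '{"rows": [[0,0,0,0,0,0,0.6],[0,0,0,0,0,0,0.62],[0,0,0,0,0,0,0.62],[0,0,-0.06,0,0,0,0.62],[0,0,-0.12,0,0,0,0.62],[0,0,-0.12,0,0,0,0.8]]}' > /dev/null; python3 go.py .5385 .405 .1 152.5
```

```text
[ 0.4588 -0.3238 -0.0238] [ 0.3  1.3 -1.1]
t 53.7 tcp [ 0.462  -0.3271  0.1021] yaw 90.64 tilt 0.64 open 0.797 grip 0.0 F [ 0.6 -0.2  0.2] q6 -0.84
row [ 0.7312  0.0847 -0.0033] [ 0.0023  0.0116 -1.0796]
```

```bash
python3 go.py .539 .4085 .1 152.3; python3 jog.py '{"rows": [[0.06,0.007,0,0,0,-0.1,1],[0.12,0.014,0,0,0,-0.2,1],[0.18,0.021,0,0,0,-0.3,1],[0.24,0.028,0,0,0,-0.4,1],[0.30,0.035,0,0,0,-0.5,1],[0.36,0.042,0,0,0,-0.6,1],[0.42,0.05,0,0,0,-0.7,1],[0.48,0.057,0,0,0,-0.8,1],[0.54,0.064,0,0,0,-0.9,1],[0.60,0.071,0,0,0,-1.0,1]]}' > /dev/null; python3 go.py .539 .4085 .05 152.3
python3 - <<'E'
from sp import *
sp((168,178,206,216),(253,338,317,400))
E
```

```text
t 53.7 tcp [ 0.462  -0.3271  0.1021] yaw 90.64 tilt 0.64 open 0.797 grip 0.0 F [ 0.6 -0.2  0.2] q6 -0.84
row [ 0.7347  0.0853 -0.0033] [ 0.0023  0.0116 -1.0761]
t 54.95 tcp [0.5226 0.2788 0.0952] yaw 148.12 tilt 0.06 open 0.998 grip 0.0 F [ 1.8 -0.2  0.3] q6 -0.72
row [0.0546 0.1188 0.0452] [-0.0008 -0.0006 -0.0729]
top ((186.5, 196.5), (37.75, 37.75), 90.0) [[0.5927982256896218, 0.461639159798643], [0.5918893902675095, 0.3507822386001252], [0.4809855173634782, 0.34798632541629876], [0.4818220325436345, 0.4575995793883364]] [0.5369 0.4045]
side
 [[260.875  371.125    0.5775   0.4127   0.5804   0.4036]
 [306.375  374.125    0.5001   0.4117   0.5012   0.4025]
 [307.625  378.125    0.4973   0.4186   0.4983   0.4096]
 [293.125  395.875    0.518    0.4508   0.5194   0.4425]
 [261.625  375.375    0.575    0.4201   0.5778   0.4111]]
```

```bash
python3 jog.py '{"rows": [[0.027,0.055,0,0,0,-0.073,1],[0.0546,0.11,0.02,0,0,-0.073,1],[0.0546,0.1188,0.045,0,0,-0.073,1],[0.0546,0.1188,0.045,0,0,-0.073,1],[0.0546,0.1188,0.045,0,0,-0.073,1]]}' > /dev/null; python3 go.py .539 .4085 -.029 152.3
```

```text
t 55.67 tcp [0.5401 0.4054 0.0513] yaw 152.05 tilt 0.05 open 0.999 grip 0.0 F [-0.2  0.1  0.6] q6 -0.61
row [0.0023 0.0023 0.0803] [-0.0008 -0.0002 -0.0044]
```

```bash
python3 jog.py '{"rows": [[0.002,0.002,0.04,0,0,-0.004,1],[0.002,0.002,0.07,0,0,-0.004,1],[0.002,0.002,0.08,0,0,-0.004,1],[0.002,0.002,0.08,0,0,-0.004,1],[0.002,0.002,0.08,0,0,-0.004,0.6],[0.002,0.002,0.08,0,0,-0.004,0.2],[0.002,0.002,0.08,0,0,-0.004,0.2],[0.002,0.002,0.08,0,0,-0.004,0.2],[0.002,0.002,0.08,0,0,-0.004,0.2]]}' > /dev/null;  python3 go.py; python3 jog.py '{"rows": [[0,0,-0.06,0,0,0,0.2],[0,0,-0.11,0,0,0,0.2],[0,0,-0.11,0,0,0,0.2]]}' > /dev/null; python3 go.py .5995 -.3217 .08 90.65
```

```text
t 56.8 tcp [ 0.5403  0.41   -0.0272] yaw 152.35 tilt 0.15 open 0.441 grip 61.0 F [-0.4  0.4  5.6] q6 -0.61
t 57.17 tcp [0.5427 0.4113 0.0872] yaw 152.35 tilt 0.58 open 0.445 grip 60.8 F [1.  0.5 0.2] q6 -0.61
row [-0.3904 -0.623   0.0043] [1.0600e-02 8.0000e-04 1.0769e+00]
```

```bash
python3 go.py .48 -.05 .12 120; python3 jog.py '{"rows": [[-0.02,-0.058,-0.03,0,0,0.08,0.2],[-0.04,-0.11,-0.03,0,0,0.16,0.2],[-0.06,-0.165,-0.03,0,0,0.24,0.2],[-0.08,-0.22,-0.03,0,0,0.32,0.2],[-0.10,-0.27,-0.03,0,0,0.4,0.2],[-0.12,-0.32,-0.03,0,0,0.48,0.2],[-0.14,-0.37,-0.03,0,0,0.56,0.2],[-0.16,-0.42,-0.03,0,0,0.56,0.2]]}' > /dev/null; python3 go.py .5995 -.3217 .07 90.65
```

```text
t 57.17 tcp [0.5427 0.4113 0.0872] yaw 152.35 tilt 0.58 open 0.445 grip 60.8 F [1.  0.5 0.2] q6 -0.61
row [-0.1587 -0.4374 -0.0355] [0.0097 0.0033 0.5646]
t 58.17 tcp [ 0.4847 -0.0383  0.1102] yaw 120.21 tilt 0.09 open 0.446 grip 60.8 F [ 0.9  0.1 -0.7] q6 -0.85
row [-0.3027 -0.0433  0.0399] [-0.0013 -0.0009  0.5159]
```

```bash
python3 jog.py '{"rows": [[-0.06,-0.009,0,0,0,0.1,0.2],[-0.12,-0.018,0,0,0,0.2,0.2],[-0.18,-0.027,0,0,0,0.3,0.2],[-0.24,-0.036,0,0,0,0.4,0.2],[-0.30,-0.043,0.02,0,0,0.516,0.2],[-0.3027,-0.0433,0.06,0,0,0.516,0.2],[-0.3027,-0.0433,0.08,0,0,0.516,0.2],[-0.3027,-0.0433,0.08,0,0,0.516,0.2],[-0.3027,-0.0433,0.08,0,0,0.516,0.2]]}' > /dev/null; python3 go.py .5995 -.3217 -.01 90.65
```

```text
t 59.3 tcp [ 0.6018 -0.3199  0.0326] yaw 90.75 tilt 0.09 open 0.446 grip 60.8 F [ 0.1 -0.1 -0.2] q6 -0.68
row [-0.0017 -0.0024  0.0426] [0.0013 0.001  0.0018]
```

```bash
python3 jog.py '{"rows": [[-0.002,-0.0024,0.015,0,0,0,0.2],[-0.002,-0.0024,0.035,0,0,0,0.2],[-0.002,-0.0024,0.042,0,0,0,0.2],[-0.002,-0.0024,0.042,0,0,0,0.2]]}' > /dev/null; python3 go.py .5995 -.3219 -.02 90.65; python3 jog.py '{"rows": [[0,0,0.003,0,0,0,0.2],[0,0,0.006,0,0,0,0.2],[0,0,0.006,0,0,0,0.2]]}' > /dev/null; python3 chk.py 6 && python3 jog.py '{"rows": [[0,0,0.003,0,0,0,0.2],[0,0,0.004,0,0,0,0.2],[0,0,0.004,0,0,0,0.2]]}' > /dev/null; python3 chk.py 6;python3 -c "
from bench import ctrl;o=ctrl.get_obs();print(o['torque'].round(3))"
```

```text
t 59.8 tcp [ 0.5978 -0.3217 -0.0122] yaw 90.68 tilt 0.14 open 0.448 grip 60.8 F [ 0.  -0.2 -0.7] q6 -0.68
row [-0.0003  0.0017  0.0078] [-0.0018 -0.0015  0.0006]
[ 0.5992 -0.3226 -0.0157] [-1.7  1.7  3.7]
[ 0.5995 -0.3221 -0.0178] [-7.1  7.4 16.4]
[ 0.694  1.016 -0.229]
```

```bash
python3 jog.py '{"rows": [[0,0,-0.009,0,0,0,0.2],[0,0,-0.009,0,0,0,0.2]]}' > /dev/null; python3 go.py; python3 jog.py '{"rows": [[0.0012,-0.0015,0,0,0,0,0.2],[0.0012,-0.0015,0.004,0,0,0,0.2],[0.0012,-0.0015,0.004,0,0,0,0.2]]}' > /dev/null; python3 chk.py 6 && python3 jog.py '{"rows": [[0,0,0.003,0,0,0,0.2],[0,0,0.004,0,0,0,0.2],[0,0,0.004,0,0,0,0.2]]}' > /dev/null; python3 chk.py 6;python3 -c "
from bench import ctrl;o=ctrl.get_obs();print(o['torque'].round(3))"
```

```text
t 60.8 tcp [ 0.5993 -0.3229 -0.0108] yaw 90.69 tilt 0.11 open 0.443 grip 61.3 F [ 0.3  0.3 -0.3] q6 -0.68
[ 0.5967 -0.3208 -0.0167] [ 0.1  0.1 -0.6]
[ 0.5969 -0.321  -0.0201] [-0.6  0.1 -1.7]
[ 0.01  -0.026 -0.017]
```

```bash
python3 jog.py '{"rows": [[0,0,0.002,0,0,0,0.2],[0,0,0.003,0,0,0,0.2],[0,0,0.003,0,0,0,0.2]]}' > /dev/null; python3 chk.py 8; python3 jog.py '{"rows": [[0,0,0,0,0,0,0.6],[0,0,0,0,0,0,0.62],[0,0,0,0,0,0,0.62],[0,0,-0.06,0,0,0,0.62],[0,0,-0.12,0,0,0,0.62],[-0.02,-0.06,-0.16,0,0,0,0.8],[0,-0.12,-0.16,0,0,0,0.8],[0.03,-0.18,-0.16,0,0,0,0.8],[0.06,-0.24,-0.16,0,0,0,0.8],[0.06,-0.24,-0.16,0,0,0,0.8]]}' > /dev/null; python3 go.py
python3 - <<'E'
from vis import *
T=ctrl.camera("top");S=ctrl.camera("side");cv2.imwrite("pics/top12.png",T);cv2.imwrite("pics/side12.png",S)
# cassettes in tray (side view): dark blobs
for n,I,box,th in(("top",T,(385,155,460,242),130),("side",S,(272,112,372,170),150)):
    for c in blob(I,box,lambda b,g,r:cv2.GaussianBlur(g.astype(np.float32),(0,0),2)<th):
        if cv2.contourArea(c)>80:
            q=cv2.boundingRect(c);print(n,cv2.contourArea(c),q,cen(c),onz(n,cen(c),.022))
d=cv2.absdiff(T,cv2.imread("pics/top11.png"))[140:275,170:480].max(2)
m=cv2.morphologyEx((d>40).astype(np.uint8),cv2.MORPH_OPEN,np.ones((3,3)))
n,_,st,ce=cv2.connectedComponentsWithStats(m);print([(ce[i]+[170,140],st[i][4]) for i in range(1,n)])
for k,(u,v,z) in {"A":(186,196,.018),"B":(269,224,.018)}.items(): print(k,np.std(T[v-6:v+6,u-8:u+8].astype(float)))
E
```

```text
[ 0.5971 -0.3211 -0.0227] [-0.2 -0.2  0.3]
t 63.17 tcp [ 0.3536 -0.2618  0.1366] yaw 90.64 tilt 0.1 open 0.801 grip 0.0 F [ 0.2 -0.5  0.2] q6 -0.92
top 6484.5625 (384, 154, 76, 88) [422. 198.] [ 0.52626495 -0.27957468]
side 5676.90625 (271, 111, 101, 59) [322.03960926 140.1361476 ] [ 0.52388083 -0.2587826 ]
[(array([336.85170341, 220.01694298]), np.int32(5489)), (array([428.58536585, 176.2804878 ]), np.int32(82)), (array([444., 169.]), np.int32(9)), (array([197., 191.]), np.int32(9)), (array([194., 196.]), np.int32(9)), (array([192., 200.]), np.int32(9)), (array([190., 204.]), np.int32(9)), (array([427.25, 223.55]), np.int32(60)), (array([452.33016175, 253.08658421]), np.int32(2102)), (array([435., 227.]), np.int32(9)), (array([443., 227.]), np.int32(33))]
A 2.95304640956239
B 2.8895482020081267
```

```bash
python3 - <<'E'
from vis import *
np.set_printoptions(precision=4,suppress=True)
I=cv2.imread("pics/side12.png");T=cv2.imread("pics/top12.png")
c=np.array([.529,-.2795])
exp={"stored":(.070,.043),"A":(.070,-.043),"B":(-.070,-.043)}
for k,l in exp.items():
    w=c+l
    for n,J in(("top",T),("side",I)):
        u,v=proj(n,[*w,.022]).round().astype(int);bx=(u-22,v-16,u+22,v+16)
        cs=blob(J,bx,(lambda b,g,r:g<132) if n=="top" else (lambda b,g,r:g<135))
        q=cv2.minAreaRect(cs[0]);print(k,n,"exp",w,"got",onz(n,q[0],.022),"size px",np.array(q[1]),"ang",q[2])
d=cv2.absdiff(T,cv2.imread("pics/top11.png"))
print("barrel change", d[133:165,320:365].max(2).mean())
E
```

```text
stored top exp [ 0.599  -0.2365] got [ 0.5964 -0.2341] size px [15.7517 26.3253] ang 88.75463104248047
stored side exp [ 0.599  -0.2365] got [ 0.5952 -0.2484] size px [16.3875 31.8068] ang 10.080597877502441
A top exp [ 0.599  -0.3225] got [ 0.5971 -0.3209] size px [16.25 27.25] ang 90.0
A side exp [ 0.599  -0.3225] got [ 0.5952 -0.2991] size px [15.9102 25.4779] ang 10.61965560913086
B top exp [ 0.459  -0.3225] got [ 0.4582 -0.3214] size px [16.2957 27.0268] ang 88.05851745605469
B side exp [ 0.459  -0.3225] got [ 0.4571 -0.3131] size px [15.6947 18.8586] ang 2.385944128036499
barrel change 5.614583333333333
```

```bash
python3 -c "
from bench import ctrl;print(ctrl.hand_in())"
```

```text
the job is handed in; nothing more can be done
None
```

The job is handed in at about 63 s, but I got no verdict back: the lens, spacer and filter are stacked in the barrel, the ring is turned 80° clockwise to its stop, and both spares I found are down in empty tray pockets. The seat reading was not available to me, so the clamping rests on the stop torque and the ring's height.

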